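# Hang the suction lifter on the locking peg

## Robot

A 7-joint arm with a two-finger parallel gripper is mounted at the origin on a cart in front of the work surface, level with it; the furniture and walls round the work are solid. World frame = base frame: x ahead of the robot, y to its left, z up, the work surface at z = 0. Lengths are in m, angles in rad, forces in N, time in s.
With the tool pointing down it reaches from about 0.425 to 0.875 m from the base axis. Payload 4.7 kg.
Tool frame: the origin (TCP) lies on the mounting face of the last link; the fingertips stand 182 mm ahead of it and the grasp point (between the pads) lies 164 mm ahead of it; z points along the fingers, y is the direction in which the jaws open and shut (so a half turn about z gives the same grasp; the last joint's range is limited). The gripper opens to 87 mm and grips with 3 to 60 N. Pads are 19 mm wide; open, the fingers measure 117 mm over their backs; the gripper's body (75 mm by 190 mm) begins 51 mm behind the grasp point.
Start: joints at [1.358, 0.321, -0.07, 1.45, 0.023, 1.371, -0.057], TCP at [0.146, -0.633, 0.405] pointing down, gripper open.
Joint ranges: [-2.86, 2.86], [-0.3, 2.09], [-1.38, 1.24], [0.06, 2.45], [-1.56, 4.7], [0.09, 2.05], [-2.69, 2.69]. Speed limits (rad/s): [2.57, 2.57, 3.14, 3.14, 3.14, 3.14, 3.14].

## Interface

Orientations are given as a rotation vector (axis times angle).
In Python, from bench import ctrl gives the robot as it stands. The module is installed in compiled form; this text tells all that it offers.
- The arm moves only by the tool play_rows, never from a script. Its argument "targets" is text: rows parted by semicolons, each of 7 numbers parted by spaces: the shift along the tool's x, y, z in cm, then the turn, a rotation vector about the tool's x, y, z in rad, then the opening, from -1 (shut) to 1 (fully open). In form: x y z ax ay az grip; .... A call has 1 to 20 rows; each row shifts and turns the pose as measured when the row begins, along the tool's axes as they then stand; what a row does not reach is not made up. A row lasts 1/8 s, in which the tool goes at most 62.5 mm and 10.7 degrees, less where a joint would pass 70% of its speed; a pose out of reach is approached as far as the arm can. A call is refused whole if a number of a shift passes 6.25 or a number of a turn 0.188, either way. A call with a gripper value outside its range is refused whole. The fingers move at their own pace and stop on an object; "newtons" is the grip in N (left out, the last holds). Time passes only in rows, so rows that do not move let the fingers close. It gives the time, the measured TCP pose, the force and the opening at its end, in the units of the state.
- ctrl.get_state(): the state, without advancing time (a new reading comes with each control period).
- ctrl.get_image(name): name is "scene" or "top" or "wrist"; returns a dict with "pixels" (400x640x3 uint8, blue, green, red), "depth" (400x640 float32, m along the optical axis (not along the pixel's ray), 0 where there is no reading), "intrinsics" (3x3 intrinsics, pixels), "R" (3x3) and "t" (3): a world point X has camera coordinates R X + t. Camera axes: x right, y down, z forward; pixel columns grow to the right and rows downward; lengths in m; the calibration is good to about 2 mm. A picture is of the moment at which its call begins.
- ctrl.close_job(): hands the job in, once; it reports no verdict.
The state is a dict: "time": time; "joint_positions": joint angles; "qd": joint speeds; "joint_torque": joint torques, N m; "position": TCP position; "tool_rot": TCP orientation; "ft_force": force on the tool from outside, world axes, zero at the start; "torque": the same for the moment, N m; "grip_width": opening from 0.0 (shut) to 1.0 (fully open).
Only numpy, scipy, OpenCV 4.12 (cv2) and the standard library are available. Lean on these libraries where they do the work, as an engineer would, in place of code of your own. Each camera call takes 0.05 s, during which the arm holds its last target.

## Task

Hang the yellow suction lifter by its steel eye on the locking peg of the stand: push the eye along the peg so that it lifts the red gravity flap and the flap drops shut behind it. Then, still holding it, pull the lifter gently and level back against the closed flap with about 8 N for about a second to prove that it is locked (keep it within 2 degrees of upright, not levered askew; never load the flap with more than 14 N, nor press on the peg or its collar with more than 25 N), and let go so that it hangs still and straight down. Leave the other things on the bench alone.

Things in the scene. Friction and masses are not known exactly. Their poses are not given: they have to be found in the camera images.
- lifter: One-cup suction lifter, 0.25 to 0.5 kg, loose, first standing upright on its black rubber cup (66 mm across). Origin: centre of the cup's underside; z up along it. 170 mm tall; from below: cup to 22 mm, yellow body 34 mm across to 48, steel neck, steel eye 64 to 121, neck, yellow ribbed grip 130 to 170. The peg passes through the eye along the lifter's x axis, from either side alike.
- lifter_grip (a point): Centre of the lifter's grip, a square block 24 x 24 x 40 mm at its very top, 150 mm above the underside; its faces look along the lifter's x and y, so it can be taken from above across either. Axes as the lifter's.
- eye_bar (a point): Centre of the straight bottom bar of the lifter's eye, 69 mm above the underside, 81 mm below the grip's centre. The eye is a D of round bar 10 mm thick in the lifter's y-z plane, flat side down, round side up; its opening is 26 mm wide (y) and 37 mm high, from 5 to 42 mm above this point. When the eye hangs on the peg this point is about 125 mm above the bench. Axes as the lifter's.
- peg_stand: Stand fixed to the bench: grey base plate 105 x 100 mm on four feet, its top 28 mm high, aluminium post 24 x 36 mm, 168 mm high, and a level steel peg out of the post along the stand's -x axis (toward the robot). Origin: on the bench below the post's centre; z up. Peg: 14 x 14 mm bar, centreline y = 0, z = 158 mm, top at 165 mm. Nothing stands above 173 mm, so a gripper can pass over it.
- peg_tip (a point): Point of the peg's tapered tip, on the peg's centreline, 158 mm above the bench, at x = -156 mm in the stand's frame. Axes as the stand's.
- back_stop (a point): Centre of the front face of the black collar (28 mm across) on the peg, which stops the eye: x = -55 mm, z = 158 mm in the stand's frame, 101 mm behind the tip. The bar's centre thus gets as far as x = -60 mm; by x = -66 mm the flap has always dropped behind an eye that is no more than 4 mm above its resting height.
- keeper_flap (a joint): Angle (rad) of the red gravity flap, 5 mm thick along the peg, 6 mm wide, hanging from a brass pin on the peg's centreline to 36 mm below it. 0: straight down, shut; a stop keeps it from swinging toward the tip. Positive: lower end swung toward the post (at most 1.2). The eye's bottom bar pushed toward the post lifts it with under 1 N, 0.6 to 0.9 rad, and it falls shut by its own weight.
- pin_zone (a point): Middle of the span on the peg where the flap's pin is clamped: x = -113 mm, z = 158 mm in the stand's frame. The pin itself sits anywhere up to 12 mm before or behind this point along the peg; where is not reported, it must be felt. Pulled back, the bar's centre meets the flap 7 to 8 mm behind the pin. Flap, stop and peg are stiff; how much force a millimetre gives is set by the arm and the grip, so read the force; pulled too far, the lifter tilts in the grip.
- wipe_pack: White pack of wipes with a blue band, 107 x 107 x 39 mm; bystander, origin under its centre.
- parts_box_2: Small green lidded parts box, 63 x 61 x 32 mm; bystander, origin under its centre.
- scraper: Yellow scraper, 110 mm long, 13 mm high, lying; bystander, origin under its centre.
- swab_tube: Clear tube of swabs with a blue cap, 34 mm across, 104 mm tall, standing; bystander, origin under its centre.
- marker_blue: Blue and white marker, 136 mm long, 15 mm high, lying; bystander, origin under its centre.
There are look-alikes about, which are no part of the job. Of the things that look like the lifter, the smaller one is meant.

How it is judged:
By the outcome, as a careful person would: the job done as asked, in the order asked, and still so for the second after the job is handed in, with the robot touching nothing.
It also fails if it takes over 59 s, if anything falls off the work surface, if the arm or the gripper's body presses on something with over 40 N, if the wrist force passes 120 N, or if a joint passes its speed limit or range.

## Working session

There is one attempt and no reset: what is moved stays moved. The work goes in short steps, Python scripts to look and compute and a tool call to move; the robot and the scene stay as the last step left them, time stands still between calls to the robot, and variables do not carry over. Pictures are saved under pics/ and viewed, and the job is handed in when it is done.

Besides the shell and the picture viewer there is one more tool, called after "Call:" by a JSON object that holds its "api" and its "payload", one argument or row to a line. play_rows: Moves the arm, as the interface text tells. Its arguments: {"type":"object","properties":{"targets":{"type":"string"},"newtons":{"type":"number"}},"required":["targets"]}

```bash
mkdir -p pics
cat > h.py <<'E'
from bench import ctrl
import numpy as np, cv2
from scipy.spatial.transform import Rotation as Ro
def snap(n,f):
    im=ctrl.get_image(n); cv2.imwrite('pics/'+f+'.png',im['pixels']); np.savez('pics/'+f+'.npz',**im); return im
def load(f): return dict(np.load('pics/'+f+'.npz'))
def pts(im):
    K=im['intrinsics'];d=im['depth'];v,u=np.mgrid[0:400,0:640]
    c=np.stack([(u-K[0,2])*d/K[0,0],(v-K[1,2])*d/K[1,1],d],-1)
    return (c-im['t'])@im['R']
def ray(im,u,v,z):
    K=im['intrinsics'];r=im['R'].T@np.array([(u-K[0,2])/K[0,0],(v-K[1,2])/K[1,1],1]);o=-im['R'].T@im['t']
    return o+r*(z-o[2])/r[2]
def st():
    s=ctrl.get_state(); print('t',s['time'],'p',np.round(s['position'],4),'rot',np.round(s['tool_rot'],4),'F',np.round(s['ft_force'],2),'M',np.round(s['torque'],2),'g',s['grip_width'],'q',np.round(s['joint_positions'],3)); return s
E
python3 - <<'E'
from h import *
s=st(); print(Ro.from_rotvec(s['tool_rot']).as_matrix().round(3))
for n in ['scene','top','wrist']:
    im=snap(n,n+'0'); print(n,(-im['R'].T@im['t']).round(3), im['intrinsics'][0,0])
E
```

```text
t 0.0 p [ 0.1461 -0.6332  0.4037] rot [-3.1195e+00 -3.5530e-01  5.0000e-04] F [ 0.21 -0.27  0.37] M [-0.   -0.02  0.03] g 1.0011889058664256 q [ 1.358  0.322 -0.07   1.452  0.023  1.371 -0.057]
[[ 0.974  0.225 -0.   ]
 [ 0.225 -0.974  0.002]
 [-0.    -0.002 -1.   ]]
scene [0.117 0.396 0.786] 376.9739046427267
top [ 0.471 -0.14   1.014] 382.59093351292984
wrist [ 0.211 -0.618  0.385] 310.5630017732466
```

View pics/scene0.png

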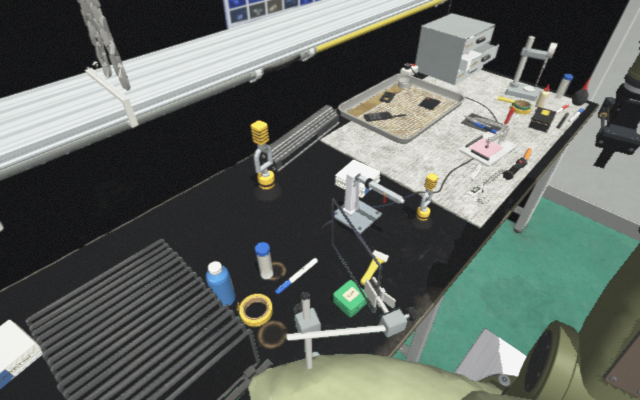

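View pics/top0.png

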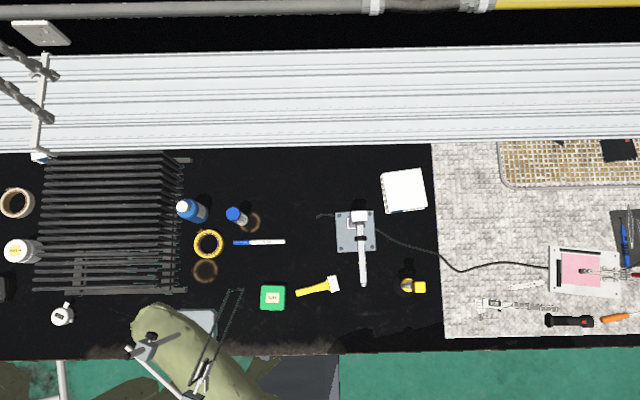

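Run:
```python
from h import *
t=load('top0');s=load('scene0');P=pts(t);S=pts(s)
print(t['R'].round(2))
for n,(u,v) in dict(grip=(420,287),eye=(407,286),tip=(362,282),post=(360,215),peg=(362,255),pack=(404,190),cap=(232,214)).items(): print(n,P[v,u].round(3))
for n,(u,v) in dict(g1=(260,130),cup1=(266,183),g2=(432,180),b2=(423,213),post=(352,185),peg=(385,190)).items(): print(n,S[v,u].round(3))
# yellow near small lifter
def yel(im):
    h=cv2.cvtColor(im['pixels'],cv2.COLOR_BGR2HSV); return (h[...,0]>18)&(h[...,0]<34)&(h[...,1]>130)&(h[...,2]>90)
for nm,im,Q in (('top',t,P),('scene',s,S)):
    m=yel(im)&(im['depth']>0); n,l,stt,c=cv2.connectedComponentsWithStats(m.astype(np.uint8))
    for i in range(1,n):
        if stt[i,4]>25:
            q=Q[l==i]; print(nm,stt[i],q.min(0).round(3),q.max(0).round(3))
cv2.imwrite('pics/a.png',cv2.resize(t['pixels'][170:310,320:450],None,fx=5,fy=4,interpolation=cv2.INTER_CUBIC))
cv2.imwrite('pics/b.png',cv2.resize(s['pixels'][150:240,310:450],None,fx=5,fy=5,interpolation=cv2.INTER_CUBIC))
```

```text
[[-0.02 -1.   -0.  ]
 [-0.98  0.02 -0.17]
 [ 0.17 -0.   -0.99]]
grip [ 0.432 -0.339  0.169]
eye [ 0.433 -0.322  0.114]
tip [ 0.446 -0.215  0.164]
post [ 0.593 -0.216  0.165]
peg [ 0.504 -0.217  0.166]
pack [ 0.674 -0.344  0.038]
cap [0.612 0.087 0.102]
g1 [ 0.831 -0.108  0.237]
cup1 [ 0.833 -0.105  0.052]
g2 [ 0.424 -0.327  0.166]
b2 [ 0.426 -0.326  0.047]
post [ 0.578 -0.196  0.139]
peg [ 0.488 -0.214  0.165]
top [494   0 146  10 861] [ 1.005 -0.81   0.283] [ 1.013 -0.505  0.303]
top [193 229  30  30 299] [ 0.511  0.133 -0.004] [0.589 0.214 0.023]
top [295 279  35  18 278] [ 0.41  -0.143 -0.004] [ 0.451 -0.055  0.018]
top [401 278  12   6  46] [ 0.437 -0.356  0.016] [ 0.449 -0.322  0.14 ]
top [414 281  12  12 141] [ 0.412 -0.393 -0.003] [ 0.445 -0.326  0.173]
top [402 288  11   5  35] [ 0.415 -0.345  0.035] [ 0.43  -0.319  0.149]
scene [318   0 123  52 406] [ 1.001 -1.292  0.28 ] [ 1.014 -0.51   0.299]
scene [515 108  16   6  54] [ 0.448 -1.158  0.003] [ 0.497 -1.113  0.023]
scene [542 110   7   5  29] [ 0.376 -1.141  0.043] [ 0.399 -1.097  0.049]
scene [250 120  19  25 356] [ 0.828 -0.286  0.014] [ 1.045 -0.098  0.247]
scene [257 170  18  15 157] [ 0.823 -0.194 -0.   ] [ 0.935 -0.094  0.074]
scene [425 174  13  16 135] [ 0.419 -0.346  0.133] [ 0.441 -0.323  0.172]
scene [259 184  16   6  38] [ 0.822 -0.132  0.028] [ 0.859 -0.094  0.045]
scene [417 207  14  14 115] [ 0.414 -0.405 -0.003] [ 0.471 -0.321  0.05 ]
scene [361 259  17  26 164] [ 0.411 -0.133 -0.002] [ 0.447 -0.056  0.016]
scene [237 294  36  33 397] [ 0.509  0.126 -0.003] [0.595 0.207 0.022]
```

View pics/a.png

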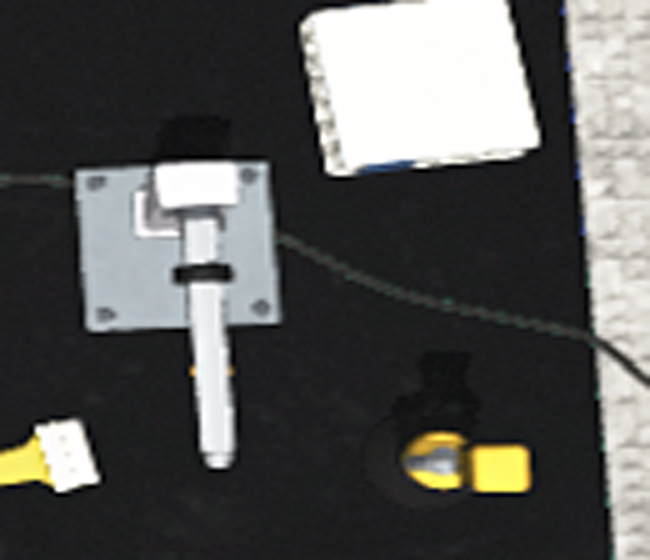

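View pics/b.png

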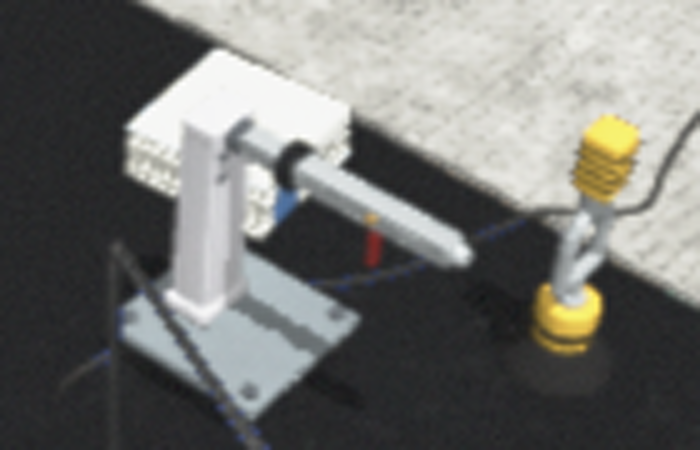

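View pics/wrist0.png

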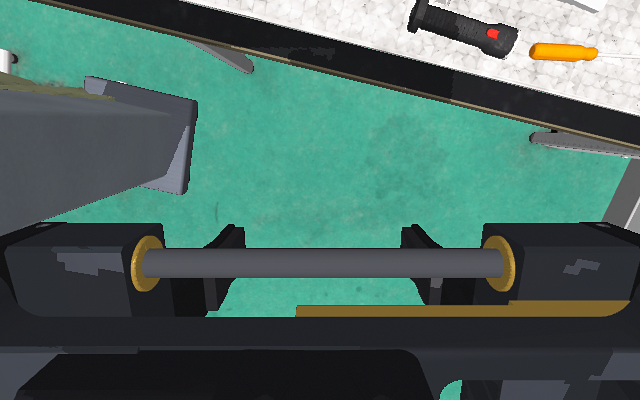

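```bash
cat >> h.py <<'E'
def shift(target,s=None):
    s=s or ctrl.get_state(); R=Ro.from_rotvec(s['tool_rot']).as_matrix()
    return R.T@(np.array(target)-s['position'])*100
def wyaw(s=None):
    s=s or ctrl.get_state(); R=Ro.from_rotvec(s['tool_rot']).as_matrix(); return np.degrees(np.arctan2(R[1,0],R[0,0]))
E
python3 - <<'E'
from h import *
t=load('top0');s=load('scene0');P=pts(t);S=pts(s)
def yel(im):
    h=cv2.cvtColor(im['pixels'],cv2.COLOR_BGR2HSV); return (h[...,0]>18)&(h[...,0]<34)&(h[...,1]>130)&(h[...,2]>90)
# grip top face via ray at z=.17 in top
m=yel(t)&(P[...,2]>0.16); v,u=np.nonzero(m[275:300,410:430]); q=np.array([ray(t,a+410,b+275,.17)[:2] for a,b in zip(u,v)]).astype(np.float32)
print(len(q),q.min(0),q.max(0),cv2.minAreaRect(q*1000))
m=(S[...,2]>0.06)&(S[...,2]<.125)&(abs(S[...,0]-.43)<.05)&(abs(S[...,1]+.335)<.05)
q=S[m];c=np.cov(q[:,:2].T);w,V=np.linalg.eigh(c);print('eye',len(q),q.mean(0),w**.5,np.degrees(np.arctan2(V[1,1],V[0,1])))
# peg from top depth
m=(abs(P[...,2]-.165)<.004)&(P[...,0]>.43)&(P[...,0]<.62)&(abs(P[...,1]+.215)<.03)
q=P[m]; 
for a in np.arange(.43,.62,.01):
    k=q[(q[:,0]>=a)&(q[:,0]<a+.01)]
    if len(k): print(a.round(3),len(k),k[:,1].min().round(4),k[:,1].max().round(4),k[:,1].mean().round(4))
k=q[(q[:,0]>.45)&(q[:,0]<.525)];print(cv2.fitLine((k[:,:2]*1000).astype(np.float32),cv2.DIST_HUBER,0,.01,.01).ravel())
print('tip',q[:,0].min(), [ray(t,*p,.158).round(4) for p in ((363,286),(358.6,262.5),(366.4,262.5))])
E
```

```text
120 [ 0.42176062 -0.34813407] [ 0.44331393 -0.32536873] ((432.5343933105469, -336.72723388671875), (22.33441162109375, 21.08544921875), 88.68160247802734)
eye 138 [ 0.43002576 -0.33347783  0.09303537] [0.00285862 0.01437817] 87.8068744201676
0.43 7 -0.2191 -0.2126 -0.2162
0.44 27 -0.2238 -0.2104 -0.2168
0.45 27 -0.2218 -0.2105 -0.2158
0.46 32 -0.2223 -0.2091 -0.2158
0.47 30 -0.2229 -0.2093 -0.2163
0.48 30 -0.2233 -0.2079 -0.215
0.49 32 -0.2235 -0.208 -0.2156
0.5 28 -0.2217 -0.2082 -0.2148
0.51 32 -0.222 -0.2084 -0.2147
0.52 23 -0.2205 -0.2089 -0.2144
0.53 32 -0.225 -0.2008 -0.2129
0.54 19 -0.2254 -0.2009 -0.2137
0.55 29 -0.2192 -0.2078 -0.2136
0.56 24 -0.2195 -0.2062 -0.2134
0.57 43 -0.2246 -0.1977 -0.2115
0.58 51 -0.2292 -0.1953 -0.2117
0.59 59 -0.2297 -0.1956 -0.2122
0.6 13 -0.2297 -0.1983 -0.2141
[ 9.9994385e-01  1.0597681e-02  4.8721310e+02 -2.1527924e+02]
tip 0.4370068853051678 [array([ 0.4369, -0.2172,  0.158 ]), array([ 0.4879, -0.2095,  0.158 ]), array([ 0.4875, -0.2267,  0.158 ])]
```

Call:
{"api": "play_rows", "payload": {
  "targets": "0 0 0 0 0 -0.18 1;0 0 0 0 0 -0.18 1;0 0 0 0 0 -0.18 1;0 0 0 0 0 -0.18 1;0 0 0 0 0 -0.18 1;0 0 0 0 0 -0.18 1;0 0 0 0 0 -0.18 1;0 0 0 0 0 -0.1 1;0 0 0 0 0 0 1"
}}

```text
time: 1.27
position: [0.1457, -0.6324, 0.3994]
tool_rot: [-2.148, -2.282, -0.008]
ft_force: [-0.6, -0.1, 0.6]
grip_width: 0.999
```

Run:
```python
from h import *
s=st();print(wyaw(),shift([.432,-.39,.42]))
```

```text
t 1.275 p [ 0.1457 -0.6324  0.3994] rot [-2.1479 -2.2817 -0.008 ] F [-0.58 -0.12  0.61] M [-0.07 -0.11  0.01] g 0.999320930857516 q [ 1.502  0.336 -0.255  1.45   0.084  1.375  1.304]
93.45941376930058 [22.48715321 30.03322746 -1.90642676]
```

Call:
{"api": "play_rows", "payload": {
  "targets": "3 4 -0.5 0 0 0.03 1;3 4 -0.5 0 0 0.03 1;3 4 -0.5 0 0 0.03 1;3 4 -0.4 0 0 0 1;3 4 0 0 0 0 1;3 4 0 0 0 0 1;3 4 0 0 0 0 1;1.5 2 0 0 0 0 1;0 0 0 0 0 0 1"
}}

```text
time: 2.4
position: [0.4569, -0.4064, 0.4181]
tool_rot: [-2.276, -2.151, -0.008]
ft_force: [0.5, 0.1, -0.7]
grip_width: 1.0
```

Run:
```python
from h import *
s=st();print(wyaw())
im=snap('wrist','w1')
P=pts(im);print((-im['R'].T@im['t']).round(3))
```

```text
t 2.4 p [ 0.4569 -0.4064  0.4181] rot [-2.2756 -2.1515 -0.008 ] F [ 0.51  0.11 -0.65] M [-0.07 -0.09  0.  ] g 1.0004991201016322 q [ 1.064  0.269 -0.46   1.516  0.113  1.394  0.542]
86.78577435156805
[ 0.46  -0.339  0.4  ]
```

View pics/w1.png

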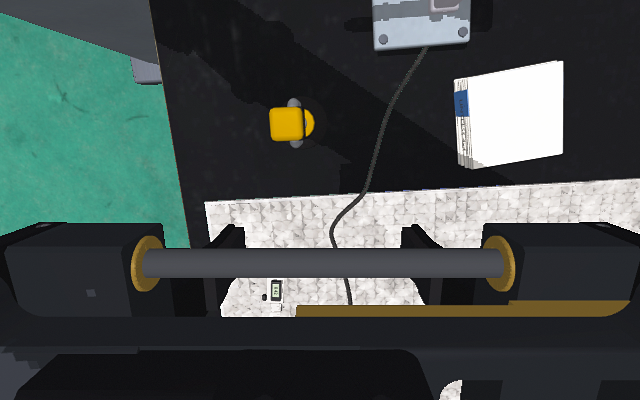

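Run:
```python
from h import *
im=load('w1');P=pts(im)
h=cv2.cvtColor(im['pixels'],cv2.COLOR_BGR2HSV);m=(h[...,0]>18)&(h[...,0]<34)&(h[...,1]>130)&(P[...,2]>.162)
v,u=np.nonzero(m);q=np.array([ray(im,a,b,.17)[:2] for a,b in zip(u,v)]).astype(np.float32)*1000
print(len(q),P[m][:,2].max(),q.min(0),q.max(0),cv2.minAreaRect(q))
m=(P[...,2]>.09)&(P[...,2]<.125)&(abs(P[...,0]-.43)<.05)&(abs(P[...,1]+.335)<.05)
q=P[m];print(q.mean(0));print(cv2.minAreaRect((q[:,:2]*1000).astype(np.float32)))
s=st();print(wyaw(),shift([.432,-.336,.40]))
```

```text
7196 0.39974856500748424 [ 296.4188  -510.27286] [ 704.2823 -327.3461] ((510.88629150390625, -430.5154113769531), (167.04103088378906, 407.21319580078125), 76.58399963378906)
[ 0.43337503 -0.3382098   0.10939019]
((432.7117919921875, -339.2101745605469), (44.98617172241211, 9.84235668182373), 89.93844604492188)
t 2.45 p [ 0.4558 -0.4075  0.4181] rot [-2.2776 -2.1492 -0.0065] F [-0.45  0.19 -0.01] M [-0.04 -0.09 -0.01] g 0.9997404184977156 q [ 1.066  0.269 -0.459  1.516  0.113  1.394  0.542]
86.67616840920658 [ 6.98325622 -2.77969759  1.8900888 ]
```

Run:
```python
from h import *
im=load('w1');P=pts(im)
h=cv2.cvtColor(im['pixels'],cv2.COLOR_BGR2HSV);m=(h[...,0]>18)&(h[...,0]<34)&(h[...,1]>130)&(P[...,2]>.164)&(P[...,2]<.18)
m[200:]=0
v,u=np.nonzero(m);q=np.array([ray(im,a,b,.17)[:2] for a,b in zip(u,v)]).astype(np.float32)*1000
print(len(q),q.min(0),q.max(0),cv2.minAreaRect(q))
```

```text
1082 [ 420.88446 -351.1039 ] [ 444.84973 -327.3461 ] ((432.86309814453125, -339.3423767089844), (23.116971969604492, 24.25699234008789), 86.83885955810547)
```

Call:
{"api": "play_rows", "payload": {
  "targets": "3.5 -1 1 0 0 -0.02 1;3.5 -1.3 1 0 0 0 1;0 0 0 0 0 0 1"
}}

```text
time: 2.82
position: [0.431, -0.3398, 0.3976]
tool_rot: [-2.268, -2.158, -0.002]
ft_force: [-0.5, -1.2, 0.5]
grip_width: 0.997
```

Run:
```python
from h import *
s=st();print(wyaw(),shift([.4325,-.338,.315]),Ro.from_rotvec(s['tool_rot']).as_matrix()[:,2])
```

```text
t 2.825 p [ 0.431  -0.3398  0.3976] rot [-2.2683e+00 -2.1581e+00 -1.9000e-03] F [-0.5  -1.2   0.51] M [-0.05 -0.06 -0.03] g 0.9965904192593849 q [ 1.067  0.143 -0.489  1.696  0.065  1.329  0.516]
87.14652291889924 [0.11648034 0.19463496 8.26068011] [-0.00647825  0.0085874  -0.99994214]
```

```bash
cat >> h.py <<'E'
def level(s=None,yaw=None):
    s=s or ctrl.get_state(); R=Ro.from_rotvec(s['tool_rot']); 
    yaw=np.radians(wyaw(s) if yaw is None else yaw)
    D=np.array([[np.cos(yaw),np.sin(yaw),0],[np.sin(yaw),-np.cos(yaw),0],[0,0,-1]])
    return (R.inv()*Ro.from_matrix(D)).as_rotvec()
def go(target,yaw=None):
    s=st(); z=Ro.from_rotvec(s['tool_rot']).as_matrix()[:,2]
    print('yaw',wyaw(s).round(2),'tilt deg x,y',np.degrees(z[:2]).round(2),'shift',shift(target,s).round(3),'turn',level(s,yaw).round(4))
E
python3 -c "
from h import *
go([.4325,-.338,.315],88)"
```

```text
t 2.825 p [ 0.431  -0.3398  0.3976] rot [-2.2683e+00 -2.1581e+00 -1.9000e-03] F [-0.5  -1.2   0.51] M [-0.05 -0.06 -0.03] g 0.9965904192593849 q [ 1.067  0.143 -0.489  1.696  0.065  1.329  0.516]
yaw 87.15 tilt deg x,y [-0.37  0.49] shift [0.116 0.195 8.261] turn [-0.0068 -0.0083 -0.0149]
```

Call:
{"api": "play_rows", "payload": {
  "targets": "0.1 0.2 3 -0.005 -0.009 -0.015 1;0 0 3 0 0 0 1;0 0 1.7 0 0 0 1;0 0 0 0 0 0 1"
}}

```text
time: 3.32
position: [0.4286, -0.347, 0.3206]
tool_rot: [2.271, 2.163, -0.009]
ft_force: [-0.4, 0.0, -0.4]
grip_width: 0.995
```

```bash
python3 -c "
from h import *
go([.4325,-.338,.315],88)"
```

```text
t 3.325 p [ 0.4286 -0.347   0.3206] rot [ 2.2714  2.1632 -0.0088] F [-0.38  0.04 -0.36] M [-0.05 -0.04  0.04] g 0.9947896983872432 q [ 1.062  0.202 -0.481  1.793  0.108  1.167  0.499]
yaw 87.2 tilt deg x,y [-0.04 -0.43] shift [0.926 0.348 0.551] turn [-0.0003  0.0075 -0.0139]
```

Call:
{"api": "play_rows", "payload": {
  "targets": "0.93 0.35 0.5 0 0.0075 -0.014 1;0 0 0 0 0 0 1;0 0 0 0 0 0 1"
}}

```text
time: 3.7
position: [0.4336, -0.3385, 0.3177]
tool_rot: [2.257, 2.18, 0.001]
ft_force: [0.6, -0.4, -0.1]
grip_width: 1.001
```

```bash
python3 -c "
from h import *
go([.4325,-.338,.315],88)
snap('wrist','w2')"
```

```text
t 3.7 p [ 0.4336 -0.3385  0.3177] rot [2.2572e+00 2.1801e+00 9.0000e-04] F [ 0.58 -0.42 -0.14] M [-0.01 -0.12  0.  ] g 1.0013982905020133 q [ 1.054  0.202 -0.489  1.799  0.103  1.162  0.498]
yaw 88.01 tilt deg x,y [ 0.16 -0.12] shift [ 0.043 -0.108  0.274] turn [0.0029 0.002  0.0001]
```

View pics/w2.png

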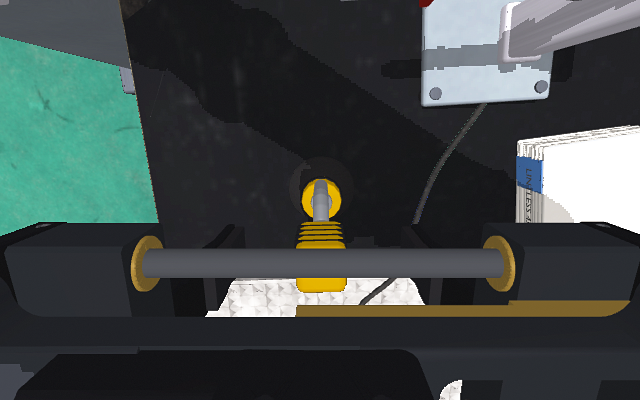

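Call:
{"api": "play_rows", "payload": {
  "newtons": 55,
  "targets": "0.04 -0.1 0.25 0 0 0 1;0 0 0 0 0 0 0;0 0 0 0 0 0 -1;0 0 0 0 0 0 -1;0 0 0 0 0 0 -1;0 0 0 0 0 0 -1;0 0 0 0 0 0 -1;0 0 0 0 0 0 -1"
}}

```text
time: 4.75
position: [0.4327, -0.338, 0.3157]
tool_rot: [2.256, 2.179, 0.001]
ft_force: [-0.0, -0.8, -0.1]
grip_width: 0.287
```

```bash
python3 -c "
from h import *
go([.4325,-.338,.40],88)"
```

```text
t 4.75 p [ 0.4327 -0.338   0.3157] rot [2.2565e+00 2.1795e+00 9.0000e-04] F [-0.01 -0.75 -0.1 ] M [-0.01 -0.09  0.02] g 0.2873761602758408 q [ 1.055  0.202 -0.489  1.804  0.104  1.156  0.498]
yaw 88.01 tilt deg x,y [ 0.2  -0.16] shift [-0.024  0.014 -8.434] turn [0.0036 0.0026 0.0002]
```

Call:
{"api": "play_rows", "payload": {
  "targets": "0 0 -2 0.0036 0.0026 0 -1;0 0 -2 0 0 0 -1;0 0 -2 0 0 0 -1;0 0 -0.5 0 0 0 -1;0 0 0 0 0 0 -1"
}}

```text
time: 5.38
position: [0.4307, -0.337, 0.3765]
tool_rot: [-2.251, -2.175, 0.001]
ft_force: [-0.6, -0.3, -4.1]
grip_width: 0.277
```

```bash
python3 -c "
from h import *
go([.408,-.2165,.374],91)"
```

```text
t 5.375 p [ 0.4307 -0.337   0.3765] rot [-2.2514e+00 -2.1746e+00  1.3000e-03] F [-0.58 -0.32 -4.09] M [-0.02 -0.11  0.01] g 0.2774731047877907 q [ 1.064  0.153 -0.492  1.729  0.073  1.289  0.522]
yaw 88.01 tilt deg x,y [-0.49  0.44] shift [11.962 -2.684  0.358] turn [-0.0086 -0.0076 -0.0521]
```

Call:
{"api": "play_rows", "payload": {
  "targets": "1 -2 0 -0.0086 -0.0076 -0.02 -1;2 -0.8 0 0 0 -0.03 -1;2 0 0 0 0 0 -1;2 0 0 0 0 0 -1;2 0 0 0 0 0 -1;1.5 0 0 0 0 0 -1;0 0 0 0 0 0 -1;0 0 0 0 0 0 -1"
}}

```text
time: 6.38
position: [0.4013, -0.225, 0.3724]
tool_rot: [-2.198, -2.237, 0.0]
ft_force: [0.3, 0.2, -4.1]
grip_width: 0.272
```

```bash
python3 -c "
from h import *
go([.408,-.2165,.374],91)
snap('scene','s2');snap('top','t2')"
```

```text
t 6.375 p [ 0.4013 -0.225   0.3724] rot [-2.1982e+00 -2.2370e+00  3.0000e-04] F [ 0.32  0.24 -4.08] M [-0.03 -0.11 -0.08] g 0.2722180866621883 q [ 1.034 -0.048 -0.559  1.925 -0.028  1.263  0.502]
yaw 91.0 tilt deg x,y [-0.22  0.21] shift [ 0.837  0.688 -0.156] turn [-0.0038 -0.0037  0.0001]
```

```bash
python3 -c "
from h import *
for f,(a,b,c,d) in dict(s2=(130,250,310,470),t2=(170,310,300,450)).items():
    cv2.imwrite('pics/%sc.png'%f,cv2.resize(load(f)['pixels'][a:b,c:d],None,fx=5,fy=4.2,interpolation=cv2.INTER_CUBIC))"
```

```text
(no output)
```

View pics/s2c.png

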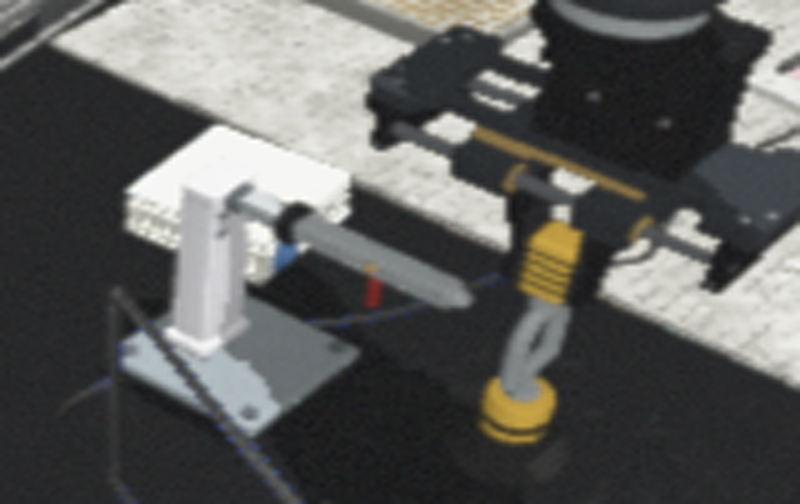

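View pics/t2c.png

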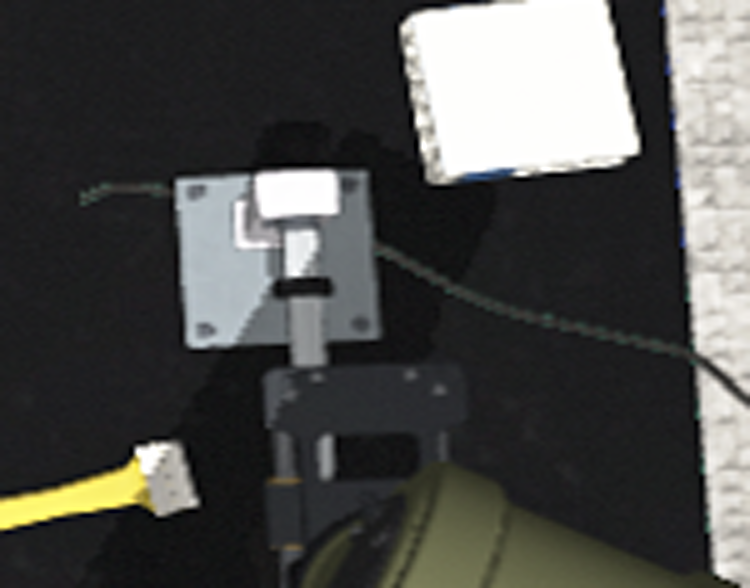

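Call:
{"api": "play_rows", "payload": {
  "targets": "0.84 0.3 -0.15 -0.0038 -0.0037 0 -1;0 0 0 0 0 0 -1"
}}

```text
time: 6.72
position: [0.4043, -0.2169, 0.3739]
tool_rot: [-2.204, -2.238, -0.002]
ft_force: [0.4, -0.4, -4.2]
grip_width: 0.272
```

Run:
```python
from h import *
go([.408,-.2165,.374],91)
s=snap('scene','s3');w=snap('wrist','w3')
S=pts(s);W=pts(w)
for n,Q in (('s',S),('w',W)):
    x0=ctrl.get_state()['position']
    m=(abs(Q[...,0]-x0[0])<.03)&(abs(Q[...,1]-x0[1])<.035)&(Q[...,2]>.125)&(Q[...,2]<.175)
    q=Q[m];print(n,'eye',len(q),q.mean(0).round(4),q.min(0).round(4),q.max(0).round(4))
    m=(Q[...,0]>.43)&(Q[...,0]<.53)&(abs(Q[...,1]+.216)<.02)&(abs(Q[...,2]-.165)<.004)
    q=Q[m]; print('peg',len(q),q.min(0).round(4),q.max(0).round(4),np.polyfit(q[:,0],q[:,1],1) if len(q)>9 else '', q.mean(0).round(4) if len(q) else '')
```

```text
t 6.725 p [ 0.4043 -0.2169  0.3739] rot [-2.2038e+00 -2.2384e+00 -1.5000e-03] F [ 0.4  -0.42 -4.16] M [ 0.01 -0.14 -0.05] g 0.2722588989655592 q [ 1.028 -0.055 -0.568  1.927 -0.032  1.261  0.486]
yaw 90.89 tilt deg x,y [0.02 0.05] shift [ 0.034  0.369 -0.006] turn [ 0.0004 -0.0009 -0.0019]
s eye 149 [ 0.4011 -0.2123  0.1471] [ 0.3971 -0.2383  0.127 ] [ 0.4084 -0.1936  0.1749]
peg 174 [ 0.4349 -0.2243  0.1611] [ 0.5298 -0.2071  0.1682] [ 0.03173184 -0.23050715] [ 0.4828 -0.2152  0.1645]
w eye 463 [ 0.4028 -0.1996  0.1624] [ 0.3979 -0.2118  0.1282] [ 0.4079 -0.1948  0.175 ]
peg 1765 [ 0.4352 -0.2224  0.161 ] [ 0.53   -0.2075  0.168 ] [-0.02164018 -0.20250224] [ 0.4927 -0.2132  0.1653]
```

View pics/w3.png

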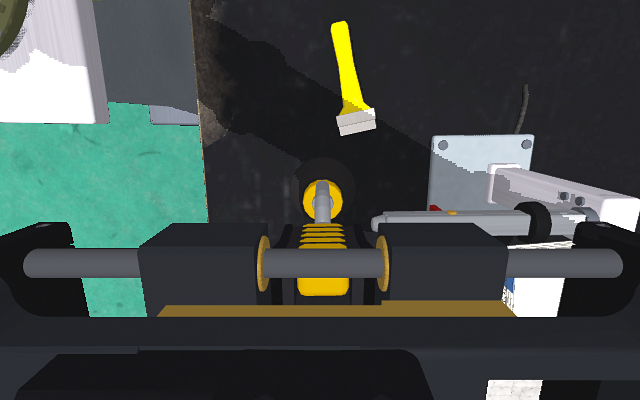

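Call:
{"api": "play_rows", "payload": {
  "targets": "0 1 0 0 0 0 -1;0 1 0 0 0 0 -1;0 1 0 0 0 0 -1;0 1 0 0 0 0 -1;0 0 0 0 0 0 -1"
}}

```text
time: 7.45
position: [0.4473, -0.2175, 0.3735]
tool_rot: [-2.205, -2.237, -0.002]
ft_force: [-0.4, -0.2, -4.0]
grip_width: 0.269
```

Run:
```python
from h import *
go([.480,-.216,.374],91)
```

```text
t 7.45 p [ 0.4473 -0.2175  0.3735] rot [-2.205e+00 -2.237e+00 -2.200e-03] F [-0.41 -0.21 -3.98] M [-0.05 -0.07  0.02] g 0.26863336922485925 q [ 0.991  0.043 -0.602  1.845  0.024  1.261  0.397]
yaw 90.83 tilt deg x,y [0.03 0.08] shift [ 0.1    3.268 -0.046] turn [ 0.0006 -0.0013 -0.003 ]
```

Call:
{"api": "play_rows", "payload": {
  "targets": "0.1 1 -0.05 0 0 0 -1;0 1 0 0 0 0 -1;0 1 0 0 0 0 -1;0 1 0 0 0 0 -1;0 1 0 0 0 0 -1;0 1 0 0 0 0 -1;0 0 0 0 0 0 -1"
}}

```text
time: 8.32
position: [0.5116, -0.2158, 0.3737]
tool_rot: [-2.205, -2.236, -0.002]
ft_force: [-0.0, 0.7, -4.5]
grip_width: 0.274
```

Run:
```python
from h import *
go([.526,-.2145,.374],91)
s=snap('scene','s4');w=snap('wrist','w4')
cv2.imwrite('pics/s4c.png',cv2.resize(s['pixels'][130:250,310:470],None,fx=5,fy=5,interpolation=cv2.INTER_CUBIC))
```

```text
t 8.325 p [ 0.5116 -0.2158  0.3737] rot [-2.2053 -2.2358 -0.0024] F [-0.03  0.72 -4.5 ] M [-0.03 -0.07 -0.01] g 0.27363276163050504 q [ 0.916  0.186 -0.629  1.714  0.112  1.279  0.277]
yaw 90.79 tilt deg x,y [0.01 0.11] shift [ 0.11   1.442 -0.031] turn [ 0.0002 -0.0019 -0.0037]
```

View pics/s4c.png

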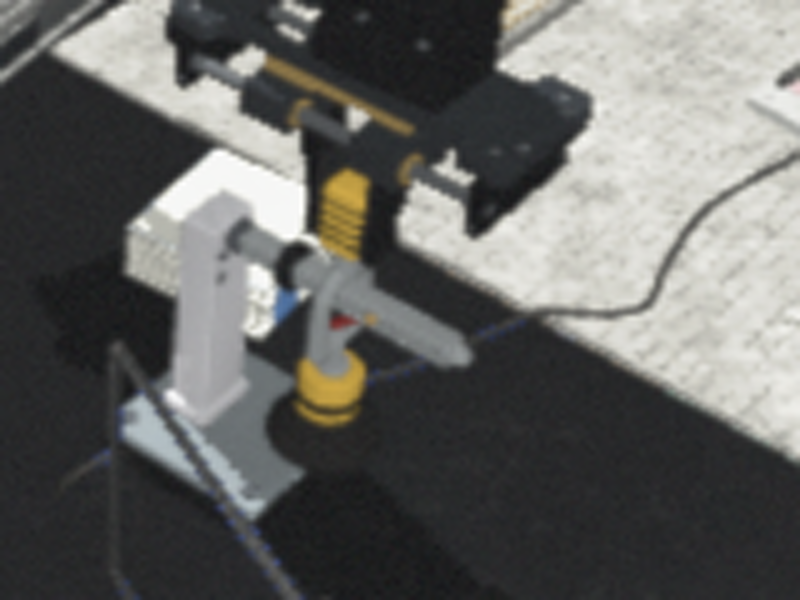

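View pics/w4.png

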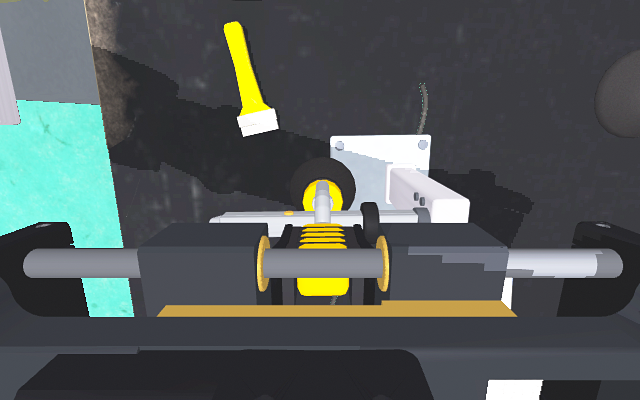

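Call:
{"api": "play_rows", "payload": {
  "targets": "0.1 0.7 0 0 0 0 -1;0 0.5 0 0 0 0 -1;0 0 0 0 0 0 -1;0 0 0 0 0 0 -1"
}}

```text
time: 8.93
position: [0.5231, -0.215, 0.3737]
tool_rot: [-2.207, -2.234, 0.0]
ft_force: [-0.1, -0.3, -4.5]
grip_width: 0.274
```

Run:
```python
from h import *
go([.528,-.2145,.374],91)
s=snap('scene','s5');w=snap('wrist','w5')
cv2.imwrite('pics/s5c.png',cv2.resize(s['pixels'][130:250,310:470],None,fx=5,fy=5,interpolation=cv2.INTER_CUBIC))
cv2.imwrite('pics/w5c.png',cv2.resize(w['pixels'][120:270,180:440],None,fx=3,fy=3,interpolation=cv2.INTER_CUBIC))
```

```text
t 8.925 p [ 0.5231 -0.215   0.3737] rot [-2.2068e+00 -2.2341e+00  3.0000e-04] F [-0.07 -0.34 -4.46] M [-0.02 -0.04  0.02] g 0.2736015778245866 q [ 0.9    0.211 -0.631  1.689  0.129  1.285  0.255]
yaw 90.7 tilt deg x,y [-0.06  0.05] shift [ 0.044  0.493 -0.026] turn [-0.0011 -0.0008 -0.0052]
```

View pics/s5c.png

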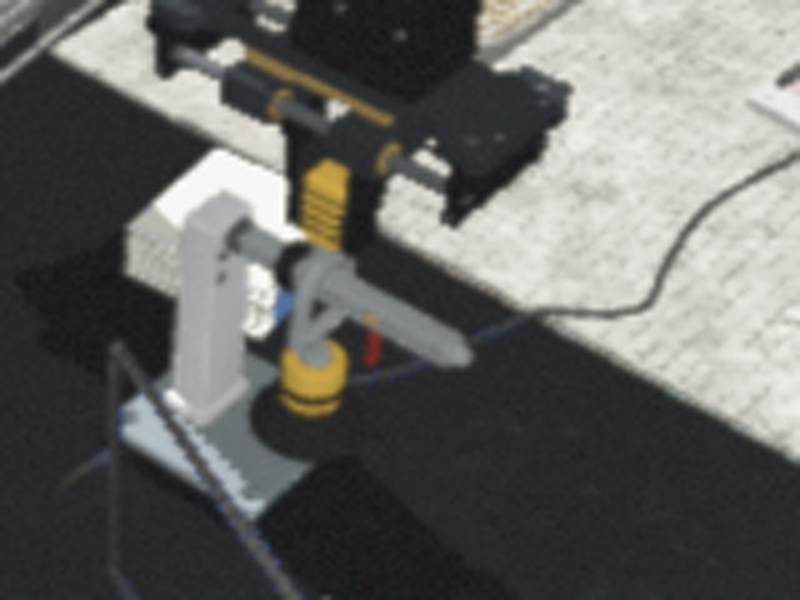

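View pics/w5c.png

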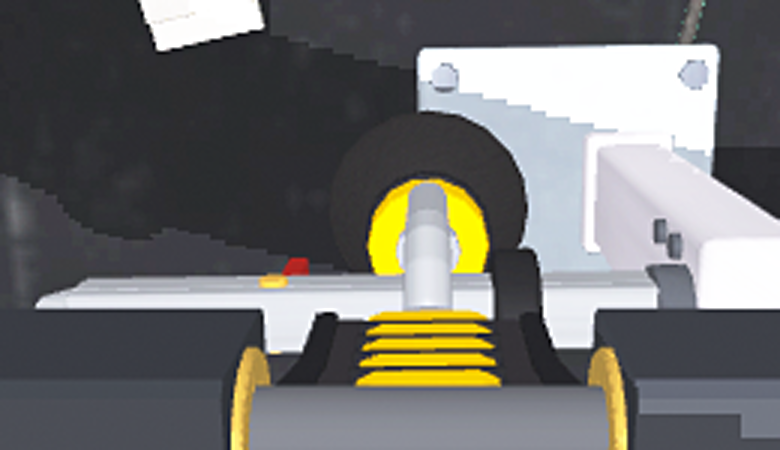

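Call:
{"api": "play_rows", "payload": {
  "targets": "0 -0.7 0 0 0 0 -1;0 -0.7 0 0 0 0 -1;0 -0.2 0 0 0 0 -1;0 0 0 0 0 0 -1"
}}

```text
time: 9.52
position: [0.5052, -0.2154, 0.3739]
tool_rot: [-2.208, -2.233, 0.002]
ft_force: [0.5, 0.1, -4.2]
grip_width: 0.273
```

Run:
```python
from h import *
go([.500,-.2145,.374],91)
```

```text
t 9.525 p [ 0.5052 -0.2154  0.3739] rot [-2.2078e+00 -2.2333e+00  1.7000e-03] F [ 0.49  0.07 -4.24] M [-0.1  -0.13 -0.  ] g 0.2725973445683567 q [ 0.924  0.172 -0.629  1.727  0.106  1.278  0.283]
yaw 90.66 tilt deg x,y [-0.09  0.  ] shift [ 0.095 -0.521 -0.011] turn [-0.0016 -0.0001 -0.006 ]
```

Call:
{"api": "play_rows", "payload": {
  "targets": "0 -0.15 0 0 0 0 -1;0 -0.15 0 0 0 0 -1;0 -0.15 0 0 0 0 -1"
}}

```text
time: 9.9
position: [0.5007, -0.2154, 0.374]
tool_rot: [-2.208, -2.234, 0.001]
ft_force: [0.0, -0.0, -3.5]
grip_width: 0.274
```

Call:
{"api": "play_rows", "payload": {
  "targets": "0 -0.15 0 0 0 0 -1;0 -0.15 0 0 0 0 -1"
}}

```text
time: 10.15
position: [0.4976, -0.2153, 0.3739]
tool_rot: [-2.207, -2.234, 0.001]
ft_force: [0.5, -0.2, -4.5]
grip_width: 0.271
```

Call:
{"api": "play_rows", "payload": {
  "targets": "0 -0.1 0 0 0 0 -1"
}}

```text
time: 10.28
position: [0.4965, -0.2153, 0.374]
tool_rot: [-2.208, -2.234, 0.001]
ft_force: [0.6, 0.2, -4.6]
grip_width: 0.273
```

Call:
{"api": "play_rows", "payload": {
  "targets": "0 -0.1 0 0 0 0 -1"
}}

```text
time: 10.4
position: [0.4959, -0.2153, 0.374]
tool_rot: [2.208, 2.235, 0.001]
ft_force: [2.4, 0.2, -5.1]
grip_width: 0.273
```

Call:
{"api": "play_rows", "payload": {
  "targets": "0 -0.1 0 0 0 0 -1"
}}

```text
time: 10.52
position: [0.4953, -0.2152, 0.3742]
tool_rot: [2.206, 2.234, 0.003]
ft_force: [3.3, 0.3, -6.6]
grip_width: 0.268
```

Call:
{"api": "play_rows", "payload": {
  "targets": "0 -0.12 0.03 0 0 0 -1"
}}

```text
time: 10.65
position: [0.4947, -0.2151, 0.3741]
tool_rot: [2.205, 2.233, 0.005]
ft_force: [3.8, -0.6, -6.1]
grip_width: 0.268
```

Run:
```python
from h import *
go([.500,-.2145,.374],91)
```

```text
t 10.65 p [ 0.4947 -0.2151  0.3741] rot [2.2047 2.2329 0.0053] F [ 3.83 -0.65 -6.07] M [-0.08 -1.34 -0.03] g 0.26847044466822323 q [ 0.939  0.145 -0.626  1.752  0.088  1.268  0.304]
yaw 90.73 tilt deg x,y [ 0.29 -0.01] shift [0.055 0.533 0.017] turn [ 0.005   0.0003 -0.0048]
```

Call:
{"api": "play_rows", "payload": {
  "targets": "0 -0.03 0.02 0.005 0 0 -1"
}}

```text
time: 10.78
position: [0.495, -0.215, 0.3742]
tool_rot: [2.205, 2.234, 0.002]
ft_force: [5.6, -0.4, -7.0]
grip_width: 0.268
```

Run:
```python
from h import *
go([.500,-.2145,.374],91)
```

```text
t 10.775 p [ 0.495  -0.215   0.3742] rot [2.2054 2.234  0.0023] F [ 5.62 -0.4  -6.99] M [-0.09 -1.79  0.01] g 0.2683621434288367 q [ 0.938  0.147 -0.627  1.751  0.09   1.27   0.303]
yaw 90.74 tilt deg x,y [ 0.16 -0.04] shift [0.047 0.499 0.026] turn [ 0.0027  0.0007 -0.0046]
```

Call:
{"api": "play_rows", "payload": {
  "targets": "0 -0.05 0.05 0.004 0 0 -1"
}}

```text
time: 10.9
position: [0.4953, -0.2149, 0.3742]
tool_rot: [2.205, 2.235, 0.0]
ft_force: [4.3, -0.1, -6.5]
grip_width: 0.271
```

Run:
```python
from h import *
go([.500,-.2145,.374],91)
snap('wrist','w6');s=snap('scene','s6')
cv2.imwrite('pics/s6c.png',cv2.resize(s['pixels'][130:250,310:470],None,fx=5,fy=5,interpolation=cv2.INTER_CUBIC))
st()
```

```text
t 10.9 p [ 0.4953 -0.2149  0.3742] rot [2.2054e+00 2.2347e+00 5.0000e-04] F [ 4.27 -0.11 -6.47] M [-0.12 -1.67 -0.05] g 0.27090312164045804 q [ 0.937  0.148 -0.627  1.75   0.091  1.271  0.302]
yaw 90.76 tilt deg x,y [ 0.09 -0.06] shift [0.036 0.47  0.016] turn [ 0.0016  0.0011 -0.0042]
t 11.0 p [ 0.4953 -0.2149  0.3742] rot [2.2053e+00 2.2347e+00 6.0000e-04] F [ 5.55  0.3  -6.35] M [-0.1  -1.7  -0.04] g 0.2707833456095427 q [ 0.937  0.148 -0.627  1.75   0.091  1.271  0.302]
```

View pics/s6c.png

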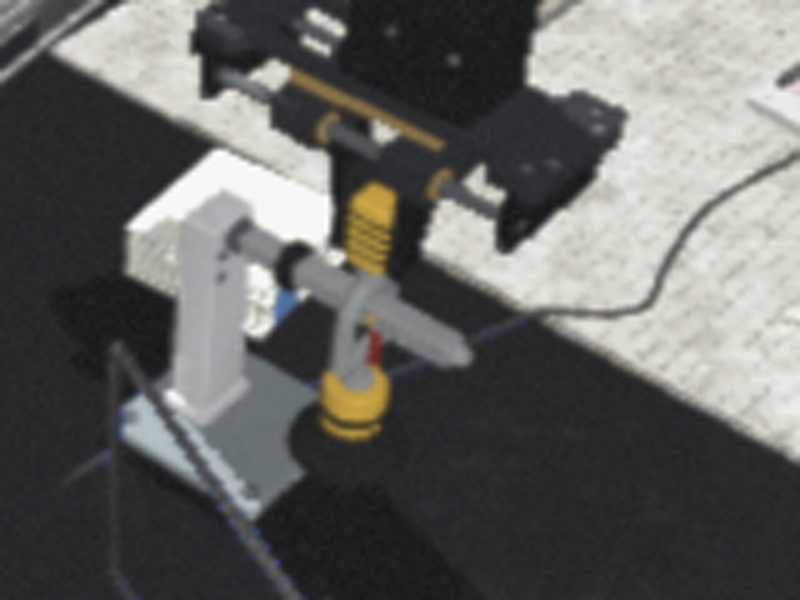

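Call:
{"api": "play_rows", "payload": {
  "targets": "0 -0.12 0.04 0.005 0 0 -1"
}}

```text
time: 11.12
position: [0.4953, -0.2148, 0.3742]
tool_rot: [2.205, 2.236, -0.001]
ft_force: [7.5, -0.7, -7.0]
grip_width: 0.273
```

Run:
```python
from h import *
go([.500,-.2145,.374],91)
```

```text
t 11.125 p [ 0.4953 -0.2148  0.3742] rot [ 2.2048e+00  2.2355e+00 -9.0000e-04] F [ 7.54 -0.73 -7.02] M [-0.2  -2.27  0.03] g 0.2732707687514284 q [ 0.937  0.148 -0.627  1.75   0.092  1.272  0.302]
yaw 90.79 tilt deg x,y [ 0.05 -0.09] shift [0.021 0.473 0.023] turn [ 0.0008  0.0016 -0.0036]
```

Call:
{"api": "play_rows", "payload": {
  "targets": "0 -0.13 0.04 0.004 0 0 -1;0 -0.13 0.04 0.004 0 0 -1"
}}

```text
time: 11.38
position: [0.4951, -0.2145, 0.3742]
tool_rot: [2.203, 2.236, -0.001]
ft_force: [7.1, -1.4, -7.8]
grip_width: 0.275
```

Run:
```python
from h import *
go([.500,-.2145,.374],91)
```

```text
t 11.375 p [ 0.4951 -0.2145  0.3742] rot [ 2.2027e+00  2.2357e+00 -1.0000e-03] F [ 7.09 -1.39 -7.8 ] M [-0.17 -2.17 -0.01] g 0.2748676185207813 q [ 0.937  0.146 -0.627  1.751  0.092  1.27   0.302]
yaw 90.85 tilt deg x,y [ 0.1  -0.15] shift [-0.006  0.495  0.022] turn [ 0.0017  0.0026 -0.0026]
```

Call:
{"api": "play_rows", "payload": {
  "targets": "-0.02 -0.14 0.04 0.0045 0.001 0 -1;-0.02 -0.14 0.04 0.0045 0.001 0 -1;-0.02 -0.14 0.04 0.0045 0.001 0 -1"
}}

```text
time: 11.75
position: [0.4948, -0.2147, 0.3743]
tool_rot: [2.201, 2.238, 0.001]
ft_force: [8.4, -0.6, -8.8]
grip_width: 0.27
```

Run:
```python
from h import *
go([.500,-.2145,.374],91)
```

```text
t 11.75 p [ 0.4948 -0.2147  0.3743] rot [2.2006e+00 2.2378e+00 1.4000e-03] F [ 8.36 -0.6  -8.79] M [-0.2  -2.32  0.  ] g 0.2699703421299275 q [ 0.938  0.146 -0.627  1.752  0.09   1.27   0.306]
yaw 90.96 tilt deg x,y [ 0.16 -0.09] shift [0.016 0.523 0.029] turn [ 0.0028  0.0016 -0.0007]
```

Call:
{"api": "play_rows", "payload": {
  "targets": "-0.01 -0.12 0.06 0.005 0.001 0 -1;-0.01 -0.12 0.06 0.005 0.001 0 -1;-0.01 -0.12 0.06 0.005 0.001 0 -1"
}}

```text
time: 12.12
position: [0.495, -0.2148, 0.3742]
tool_rot: [2.199, 2.24, 0.001]
ft_force: [7.3, 0.1, -7.3]
grip_width: 0.271
```

Run:
```python
from h import *
go([.500,-.2145,.374],91)
```

```text
t 12.125 p [ 0.495  -0.2148  0.3742] rot [2.1994e+00 2.2403e+00 1.3000e-03] F [ 7.3   0.15 -7.3 ] M [-0.18 -2.17  0.07] g 0.2709373756150607 q [ 0.938  0.147 -0.627  1.751  0.09   1.27   0.308]
yaw 91.06 tilt deg x,y [ 0.12 -0.05] shift [0.025 0.501 0.019] turn [0.002  0.0009 0.001 ]
```

Keep a continuous hold a little longer at the ~8 N level, then view the tilt.

Call:
{"api": "play_rows", "payload": {
  "targets": "0 -0.13 0.06 0.005 0 0 -1;0 -0.13 0.06 0.005 0 0 -1;0 -0.13 0.06 0.005 0 0 -1;0 -0.13 0.06 0.005 0 0 -1"
}}

```text
time: 12.62
position: [0.4951, -0.2143, 0.3742]
tool_rot: [2.196, 2.242, -0.002]
ft_force: [7.2, -0.3, -7.3]
grip_width: 0.273
```

Run:
```python
from h import *
go([.500,-.2145,.374],91)
w=snap('wrist','w7');s=snap('scene','s7');st()
cv2.imwrite('pics/w7c.png',cv2.resize(w['pixels'][120:300,180:440],None,fx=3,fy=3,interpolation=cv2.INTER_CUBIC))
```

```text
t 12.625 p [ 0.4951 -0.2143  0.3742] rot [ 2.1957e+00  2.2417e+00 -2.2000e-03] F [ 7.17 -0.28 -7.26] M [-0.16 -2.23  0.07] g 0.273230087567244 q [ 0.937  0.146 -0.628  1.751  0.093  1.27   0.307]
yaw 91.19 tilt deg x,y [ 0.1  -0.21] shift [-0.035  0.491  0.025] turn [0.0016 0.0036 0.0033]
t 12.725 p [ 0.4951 -0.2143  0.3742] rot [ 2.1957e+00  2.2417e+00 -2.2000e-03] F [ 8.05 -0.71 -7.32] M [-0.15 -2.25  0.01] g 0.27417542257002053 q [ 0.937  0.146 -0.628  1.751  0.093  1.27   0.307]
```

View pics/w7c.png

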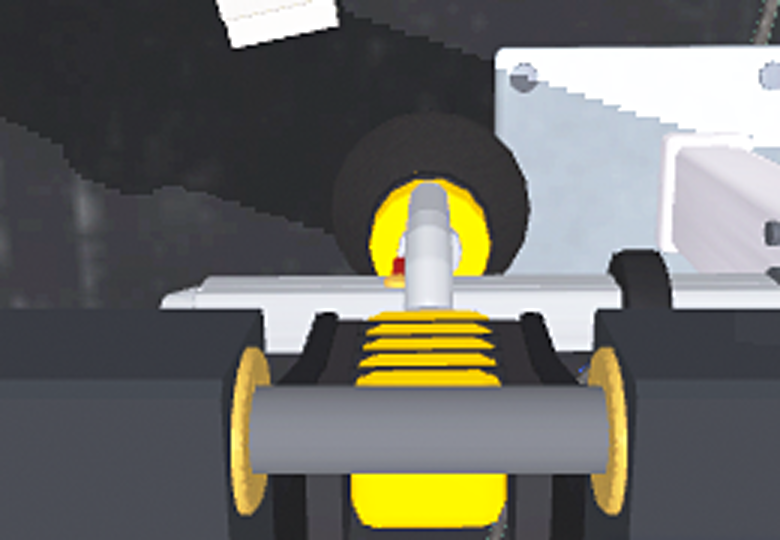

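Call:
{"api": "play_rows", "payload": {
  "targets": "0 0.3 0.02 0.001 0.002 0 -1;0 0.6 0 0 0 0 -1;0 0.3 0 0 0 0 -1;0 0 0 0 0 0 -1"
}}

```text
time: 13.22
position: [0.5062, -0.2142, 0.3733]
tool_rot: [-2.196, -2.241, 0.008]
ft_force: [-0.1, 0.5, -3.1]
grip_width: 0.273
```

Run:
```python
from h import *
go([.508,-.2150,.372],91)
w=snap('wrist','w8');s=snap('scene','s8');S=pts(s);W=pts(w)
for n,Q in (('s',S),('w',W)):
    for nm,lo,hi in (('eye',.13,.148),('eyetop',.168,.18),('body',.082,.1)):
        m=(abs(Q[...,0]-.508)<.03)&(abs(Q[...,1]+.215)<.03)&(Q[...,2]>lo)&(Q[...,2]<hi)
        q=Q[m]
        if len(q):print(n,nm,len(q),q.min(0).round(4),q.max(0).round(4))
    m=(Q[...,0]>.47)&(Q[...,0]<.49)&(abs(Q[...,1]+.216)<.02)&(abs(Q[...,2]-.165)<.003);q=Q[m]
    if len(q):print('peg',q.min(0).round(4),q.max(0).round(4))
```

```text
t 13.225 p [ 0.5062 -0.2142  0.3733] rot [-2.1959 -2.2408  0.0082] F [-0.07  0.46 -3.08] M [ 0.01 -0.13  0.04] g 0.27274850587715654 q [ 0.921  0.176 -0.63   1.725  0.11   1.282  0.286]
yaw 91.16 tilt deg x,y [-0.38 -0.05] shift [-0.08   0.175  0.13 ] turn [-0.0067  0.0007  0.0028]
s eye 50 [ 0.4838 -0.2292  0.1301] [ 0.5355 -0.1908  0.148 ]
s eyetop 39 [ 0.4955 -0.2227  0.1688] [ 0.5379 -0.197   0.1798]
s body 66 [ 0.4839 -0.2214  0.082 ] [ 0.5186 -0.1958  0.0999]
peg [ 0.4703 -0.2232  0.1622] [ 0.4892 -0.2096  0.1669]
w eye 92 [ 0.4857 -0.2146  0.1301] [ 0.5082 -0.1919  0.1478]
w eyetop 495 [ 0.4987 -0.225   0.168 ] [ 0.538  -0.1952  0.1799]
w body 195 [ 0.4859 -0.2184  0.088 ] [ 0.5218 -0.1967  0.0998]
peg [ 0.4701 -0.2239  0.1621] [ 0.4899 -0.2078  0.1678]
```

Call:
{"api": "play_rows", "payload": {
  "targets": "-0.15 0 0 -0.0065 0 0 -1;0 0.1 0.05 0 0 0 -1;0 0 0 0 0 0 -1"
}}

```text
time: 13.7
position: [0.5068, -0.216, 0.3728]
tool_rot: [2.199, 2.243, -0.001]
ft_force: [-0.6, -0.6, -4.3]
grip_width: 0.269
```

Run:
```python
from h import *
go([.508,-.2157,.372],91)
```

```text
t 13.7 p [ 0.5068 -0.216   0.3728] rot [ 2.1990e+00  2.2427e+00 -1.3000e-03] F [-0.63 -0.63 -4.31] M [-0.03 -0.14  0.01] g 0.26934705405939846 q [ 0.923  0.176 -0.629  1.726  0.109  1.275  0.289]
yaw 91.13 tilt deg x,y [-0.01 -0.06] shift [0.028 0.117 0.079] turn [-0.0001  0.0011  0.0022]
```

Now lower gently until the weight is taken by the peg.

Call:
{"api": "play_rows", "payload": {
  "targets": "0 0 0.05 0 0 0 -1;0 0 0.05 0 0 0 -1"
}}

```text
time: 13.95
position: [0.5068, -0.216, 0.372]
tool_rot: [2.199, 2.242, -0.001]
ft_force: [-0.9, 0.0, -2.6]
grip_width: 0.267
```

Call:
{"api": "play_rows", "payload": {
  "targets": "0 0 0.05 0 0 0 -1;0 0 0.05 0 0 0 -1"
}}

```text
time: 14.2
position: [0.5069, -0.216, 0.3717]
tool_rot: [2.199, 2.242, -0.002]
ft_force: [-0.6, 0.8, -0.6]
grip_width: 0.273
```

Call:
{"api": "play_rows", "payload": {
  "targets": "0 0 0.05 0 0 0 -1;0 0 0 0 0 0 -1"
}}

```text
time: 14.45
position: [0.5069, -0.216, 0.3718]
tool_rot: [2.198, 2.242, -0.002]
ft_force: [-1.3, 0.0, -1.5]
grip_width: 0.271
```

Call:
{"api": "play_rows", "payload": {
  "targets": "0 0 0 0 0 0 -0.4;0 0 0 0 0 0 -0.3;0 0 0 0 0 0 -0.2;0 0 0 0 0 0 0;0 0 0 0 0 0 0.2;0 0 0 0 0 0 0.2;0 0 0 0 0 0 0.2"
}}

```text
time: 15.32
position: [0.5078, -0.2161, 0.3728]
tool_rot: [2.196, 2.239, 0.001]
ft_force: [0.2, 0.5, -0.3]
grip_width: 0.595
```

Run:
```python
from h import *
go([.508,-.2157,.372],91)
w=snap('wrist','w9');s=snap('scene','s9')
cv2.imwrite('pics/s9c.png',cv2.resize(s['pixels'][130:250,310:470],None,fx=5,fy=5,interpolation=cv2.INTER_CUBIC))
```

```text
t 15.325 p [ 0.5078 -0.2161  0.3728] rot [2.1956e+00 2.2393e+00 8.0000e-04] F [ 0.2   0.5  -0.28] M [-0.02 -0.17  0.01] g 0.5950729212526538 q [ 0.922  0.176 -0.629  1.726  0.11   1.27   0.288]
yaw 91.13 tilt deg x,y [ 0.25 -0.2 ] shift [0.042 0.017 0.076] turn [0.0042 0.0036 0.0023]
```

View pics/s9c.png

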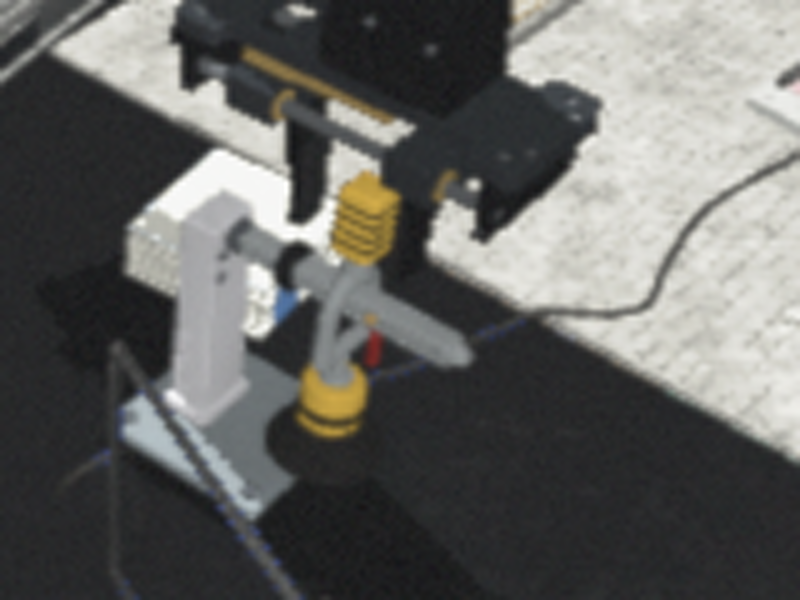

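View pics/w9.png

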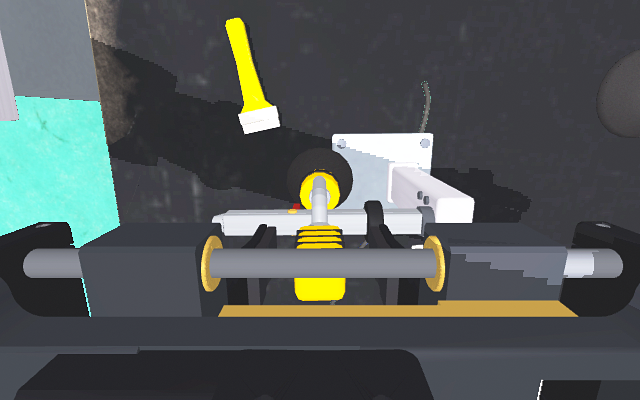

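Call:
{"api": "play_rows", "payload": {
  "targets": "0 0 0 0 0 0 0.9;0 0 0 0 0 0 1;0 0 0 0 0 0 1;0 0 0 0 0 0 1;0 0 0 0 0 0 1;0 0 0 0 0 0 1"
}}

```text
time: 16.18
position: [0.5078, -0.2162, 0.3727]
tool_rot: [2.196, 2.239, 0.001]
ft_force: [0.1, -0.1, -0.1]
grip_width: 0.997
```

Run:
```python
from h import *
go([.508,-.2157,.372],91)
w=snap('wrist','w10')
```

```text
t 16.175 p [ 0.5078 -0.2162  0.3727] rot [2.1956e+00 2.2392e+00 8.0000e-04] F [ 0.14 -0.11 -0.14] M [-0.04 -0.08  0.02] g 0.9974432026222577 q [ 0.922  0.176 -0.629  1.726  0.11   1.27   0.288]
yaw 91.13 tilt deg x,y [ 0.25 -0.2 ] shift [0.045 0.019 0.074] turn [0.0042 0.0036 0.0022]
```

View pics/w10.png

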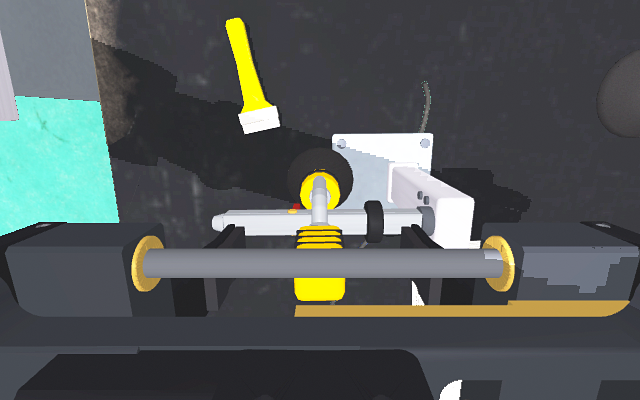

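Call:
{"api": "play_rows", "payload": {
  "targets": "0 0 -1 0 0 0 1;0 0 -2 0 0 0 1;0 0 -2 0 0 0 1;0 0 -2 0 0 0 1;0 0 -1.5 0 0 0 1;0 0 0 0 0 0 1"
}}

```text
time: 16.98
position: [0.5076, -0.2156, 0.4635]
tool_rot: [2.194, 2.238, 0.002]
ft_force: [-0.1, 0.3, -0.4]
grip_width: 0.998
```

Call:
{"api": "play_rows", "payload": {
  "targets": "-3 0 -0.5 0 0 0 1;-4 0 0 0 0 0 1;-4 0 0 0 0 0 1;-4 -1 0 0 0 0 1;-4 -1 0 0 0 0 1;-2 0 0 0 0 0 1;0 0 0 0 0 0 1;0 0 0 0 0 0 1"
}}

```text
time: 17.98
position: [0.4934, -0.4279, 0.4636]
tool_rot: [-2.19, -2.251, -0.004]
ft_force: [0.3, -0.2, 0.5]
grip_width: 1.001
```

Run:
```python
from h import *
st()
s=snap('scene','s11');t=snap('top','t11');w=snap('wrist','w11')
cv2.imwrite('pics/s11c.png',cv2.resize(s['pixels'][130:250,310:470],None,fx=5,fy=5,interpolation=cv2.INTER_CUBIC))
S=pts(s)
h=cv2.cvtColor(s['pixels'],cv2.COLOR_BGR2HSV);m=(h[...,0]>18)&(h[...,0]<34)&(h[...,1]>130)&(abs(S[...,0]-.508)<.04)&(abs(S[...,1]+.215)<.04)
for lo,hi in ((.186,.23),(.07,.105)):
    q=S[m&(S[...,2]>lo)&(S[...,2]<hi)];print(len(q),q.mean(0).round(4),q.min(0).round(4),q.max(0).round(4))
v,u=np.nonzero(m); print([(u[v==a].min(),u[v==a].max(),a) for a in np.unique(v)])
```

```text
t 17.975 p [ 0.4934 -0.4279  0.4636] rot [-2.1903 -2.2506 -0.004 ] F [ 0.33 -0.19  0.52] M [-0.03 -0.14  0.06] g 1.000640813066813 q [ 1.059  0.351 -0.515  1.335  0.168  1.499  0.586]
166 [ 0.5012 -0.2134  0.2114] [ 0.4922 -0.2303  0.1877] [ 0.5148 -0.2062  0.2282]
110 [ 0.4986 -0.2025  0.0943] [ 0.4878 -0.2286  0.0753] [ 0.5184 -0.1923  0.1049]
[(np.int64(382), np.int64(384), np.int64(165)), (np.int64(381), np.int64(386), np.int64(166)), (np.int64(379), np.int64(387), np.int64(167)), (np.int64(378), np.int64(388), np.int64(168)), (np.int64(378), np.int64(389), np.int64(169)), (np.int64(378), np.int64(388), np.int64(170)), (np.int64(378), np.int64(388), np.int64(171)), (np.int64(378), np.int64(388), np.int64(172)), (np.int64(378), np.int64(387), np.int64(173)), (np.int64(377), np.int64(387), np.int64(174)), (np.int64(378), np.int64(387), np.int64(175)), (np.int64(377), np.int64(387), np.int64(176)), (np.int64(377), np.int64(387), np.int64(177)), (np.int64(377), np.int64(387), np.int64(178)), (np.int64(377), np.int64(387), np.int64(179)), (np.int64(378), np.int64(386), np.int64(180)), (np.int64(379), np.int64(385), np.int64(181)), (np.int64(382), np.int64(383), np.int64(182)), (np.int64(381), np.int64(381), np.int64(203)), (np.int64(371), np.int64(381), np.int64(204)), (np.int64(371), np.int64(382), np.int64(205)), (np.int64(371), np.int64(382), np.int64(206)), (np.int64(371), np.int64(383), np.int64(207)), (np.int64(371), np.int64(382), np.int64(208)), (np.int64(370), np.int64(382), np.int64(209)), (np.int64(370), np.int64(382), np.int64(210)), (np.int64(371), np.int64(382), np.int64(211)), (np.int64(370), np.int64(381), np.int64(212)), (np.int64(369), np.int64(380), np.int64(213)), (np.int64(370), np.int64(381), np.int64(214)), (np.int64(371), np.int64(381), np.int64(215)), (np.int64(373), np.int64(379), np.int64(216))]
```

View pics/s11c.png

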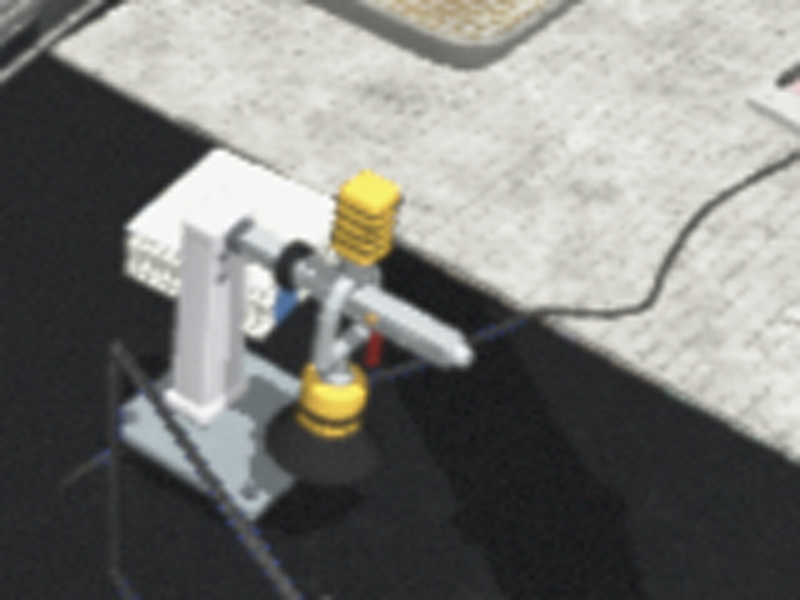

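View pics/t11.png

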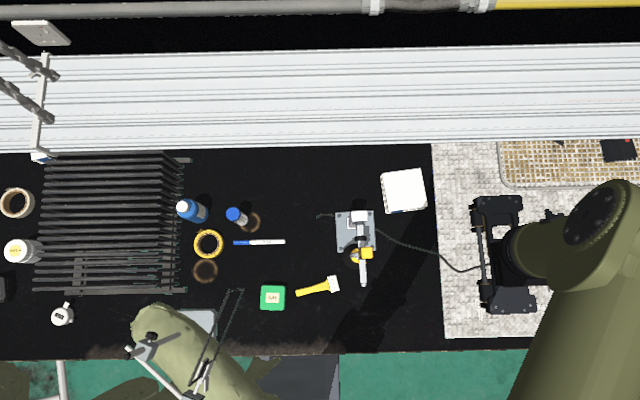

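View pics/w11.png

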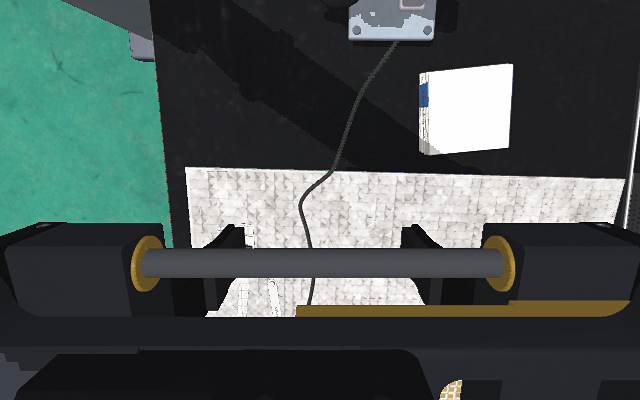

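Run:
```python
from h import *
def an(f,c,dz):
    s=load(f);S=pts(s);h=cv2.cvtColor(s['pixels'],cv2.COLOR_BGR2HSV);m=(h[...,0]>18)&(h[...,0]<34)&(h[...,1]>130)&(abs(S[...,0]-c[0])<.03)&(abs(S[...,1]-c[1])<.03)
    Z=S[...,2]-dz
    for nm,lo,hi in (('grip',.135,.165),('top',.167,.175),('body',.026,.046)):
        q=S[m&(Z>lo)&(Z<hi)]
        if len(q)>5:print(f,nm,len(q),np.percentile(q,[3,50,97],axis=0)[:,:2].round(4).tolist())
an('s0' if 0 else 'scene0',(.432,-.337),0)
an('s8',(.507,-.215),.057);an('s9',(.507,-.215),.056);an('s11',(.507,-.215),.056)
an('w5',(.523,-.215),.058);an('w8',(.507,-.215),.057);an('w9',(.507,-.215),.056);an('w10',(.507,-.215),.056)
an('top0',(.432,-.337),0);an('t11',(.507,-.215),.056)
```

```text
scene0 grip 84 [[0.4193, -0.3395], [0.4271, -0.3283], [0.4396, -0.325]]
scene0 top 40 [[0.4213, -0.3441], [0.4299, -0.3355], [0.439, -0.3269]]
scene0 body 65 [[0.415, -0.3457], [0.4246, -0.3273], [0.4453, -0.3219]]
s8 grip 79 [[0.4914, -0.206], [0.5022, -0.204], [0.5148, -0.2019]]
s8 top 40 [[0.4934, -0.2205], [0.5047, -0.2095], [0.5152, -0.2046]]
s8 body 65 [[0.486, -0.2205], [0.492, -0.2019], [0.512, -0.1972]]
s9 grip 119 [[0.4927, -0.2281], [0.4981, -0.2098], [0.513, -0.2068]]
s9 top 36 [[0.4963, -0.2269], [0.505, -0.2175], [0.5124, -0.2107]]
s9 body 70 [[0.4877, -0.2167], [0.4959, -0.1985], [0.514, -0.1937]]
s11 grip 109 [[0.4925, -0.2227], [0.4997, -0.2102], [0.5127, -0.2073]]
s11 top 39 [[0.4941, -0.2265], [0.5028, -0.2182], [0.5127, -0.2109]]
s11 body 68 [[0.488, -0.2205], [0.4968, -0.1983], [0.5142, -0.1939]]
w5 grip 677 [[0.5121, -0.2048], [0.5219, -0.2038], [0.5319, -0.2033]]
w5 top 905 [[0.5117, -0.2263], [0.5223, -0.2212], [0.533, -0.2165]]
w5 body 99 [[0.5067, -0.2154], [0.5224, -0.2014], [0.5376, -0.1986]]
w8 grip 655 [[0.4941, -0.2045], [0.5039, -0.2033], [0.514, -0.20
[... 273 characters left out ...]
]]
w9 body 139 [[0.4908, -0.2114], [0.5067, -0.1972], [0.5215, -0.1947]]
w10 grip 748 [[0.496, -0.2097], [0.5059, -0.2084], [0.5159, -0.2071]]
w10 top 1091 [[0.4958, -0.2321], [0.5064, -0.2256], [0.517, -0.22]]
w10 body 136 [[0.4912, -0.2102], [0.5059, -0.197], [0.5215, -0.1946]]
top0 grip 32 [[0.4246, -0.3475], [0.4376, -0.3263], [0.4448, -0.3258]]
top0 top 103 [[0.4219, -0.3476], [0.4324, -0.3385], [0.4431, -0.328]]
top0 body 28 [[0.4172, -0.3455], [0.4419, -0.3306], [0.4493, -0.3223]]
t11 grip 18 [[0.4978, -0.2327], [0.5075, -0.2082], [0.516, -0.2062]]
t11 top 108 [[0.4955, -0.2302], [0.5065, -0.2196], [0.516, -0.2097]]
t11 body 12 [[0.4913, -0.2112], [0.5084, -0.2016], [0.5232, -0.1971]]
```

Run:
```python
from h import *
go([.507,-.2193,.45],91)
```

```text
t 18.125 p [ 0.4933 -0.4279  0.4641] rot [-2.1907 -2.2516 -0.0027] F [ 0.35  0.23 -0.1 ] M [-0.03 -0.09  0.01] g 1.0025793792222206 q [ 1.059  0.351 -0.515  1.335  0.169  1.499  0.586]
yaw 91.57 tilt deg x,y [0.07 0.08] shift [20.816  1.936  1.437] turn [ 0.0012 -0.0013  0.0099]
```

Call:
{"api": "play_rows", "payload": {
  "targets": "3 0.3 0 0 0 0.01 1;4 0.4 0 0 0 0 1;4 0.4 0 0 0 0 1;4 0.4 0 0 0 0 1;4 0.4 0 0 0 0 1;1.5 0 0 0 0 0 1;0 0 0 0 0 0 1;0 0 0 0 0 0 1"
}}

```text
time: 19.12
position: [0.5091, -0.2111, 0.4666]
tool_rot: [2.19, 2.244, -0.0]
ft_force: [0.6, 0.2, -0.1]
grip_width: 1.0
```

Run:
```python
from h import *
go([.507,-.2193,.372],91)
```

```text
t 19.125 p [ 0.5091 -0.2111  0.4666] rot [ 2.1901e+00  2.2438e+00 -1.0000e-04] F [ 0.55  0.22 -0.13] M [-0.03 -0.07  0.02] g 0.999945268040843 q [ 0.924  0.125 -0.633  1.587  0.077  1.449  0.31 ]
yaw 91.39 tilt deg x,y [ 0.25 -0.25] shift [-0.774 -0.272  9.464] turn [0.0043 0.0044 0.0067]
```

Call:
{"api": "play_rows", "payload": {
  "targets": "-0.8 -0.25 1 0.004 0.004 0.006 1;0 0 2 0 0 0 1;0 0 2 0 0 0 1;0 0 2 0 0 0 1;0 0 1.4 0 0 0 1;0 0 0.5 0 0 0 1;0 0 0 0 0 0 1"
}}

```text
time: 20.0
position: [0.5035, -0.232, 0.37]
tool_rot: [-2.218, -2.219, 0.004]
ft_force: [-0.6, -0.3, -0.1]
grip_width: 1.004
```

Run:
```python
from h import *
go([.507,-.2193,.372],91)
```

```text
t 20.0 p [ 0.5035 -0.232   0.37  ] rot [-2.2177 -2.2191  0.0039] F [-0.62 -0.34 -0.06] M [-0.02 -0.11 -0.01] g 1.0035524308481292 q [ 0.935  0.187 -0.615  1.719  0.112  1.276  0.296]
yaw 90.04 tilt deg x,y [-0.28  0.07] shift [ 1.27   0.35  -0.201] turn [-0.0048 -0.0013 -0.0168]
```

Call:
{"api": "play_rows", "payload": {
  "targets": "1.0 0.35 -0.2 -0.005 -0.001 -0.017 1;0.25 0 0 0 0 0 1;0 0 0 0 0 0 1"
}}

```text
time: 20.38
position: [0.508, -0.2182, 0.3741]
tool_rot: [2.197, 2.241, 0.003]
ft_force: [-0.2, -0.8, -0.2]
grip_width: 1.0
```

Run:
```python
from h import *
go([.507,-.2193,.372],91)
```

```text
t 20.375 p [ 0.508  -0.2182  0.3741] rot [2.197  2.2409 0.0027] F [-0.24 -0.82 -0.19] M [-0.09 -0.16  0.01] g 0.9998995367990093 q [ 0.923  0.178 -0.627  1.721  0.109  1.274  0.292]
yaw 91.14 tilt deg x,y [ 0.21 -0.06] shift [-0.11  -0.104  0.206] turn [0.0036 0.0012 0.0024]
```

Call:
{"api": "play_rows", "payload": {
  "newtons": 3,
  "targets": "-0.1 -0.1 0.1 0.003 0 0 0.3;0 0 0 0 0 0 -0.1;0 0 0 0 0 0 -0.3;0 0 0 0 0 0 -0.4;0 0 0 0 0 0 -0.5;0 0 0 0 0 0 -0.5;0 0 0 0 0 0 -0.5"
}}

```text
time: 21.25
position: [0.5069, -0.2196, 0.3733]
tool_rot: [2.199, 2.242, -0.001]
ft_force: [0.7, -0.4, -0.1]
grip_width: 0.304
```

Run:
```python
from h import *
go([.507,-.2153,.374],91)
```

```text
t 21.25 p [ 0.5069 -0.2196  0.3733] rot [ 2.1986e+00  2.2416e+00 -1.3000e-03] F [ 0.68 -0.42 -0.07] M [-0.06 -0.11 -0.06] g 0.3036734783628071 q [ 0.925  0.178 -0.626  1.722  0.11   1.275  0.294]
yaw 91.11 tilt deg x,y [ 0.04 -0.11] shift [ 0.426  0.02  -0.071] turn [0.0006 0.0019 0.0019]
```

Call:
{"api": "play_rows", "payload": {
  "targets": "0 0 0 0 0 0 -1;0 0 0 0 0 0 -1;0.1 0 0 0 0 0 -1;0.1 0 0 0 0 0 -1"
}}

```text
time: 21.75
position: [0.5068, -0.2182, 0.3734]
tool_rot: [2.198, 2.24, -0.002]
ft_force: [-1.7, -1.6, -0.7]
grip_width: 0.274
```

Call:
{"api": "play_rows", "payload": {
  "targets": "0.1 0 0 0 0 0 -1;0.1 0 0 0 0 0 -1;0 0 0 0 0 0 -1;0 0 0 0 0 0 -1"
}}

```text
time: 22.25
position: [0.5067, -0.2163, 0.3734]
tool_rot: [2.198, 2.239, -0.003]
ft_force: [0.8, -1.0, -0.3]
grip_width: 0.278
```

```bash
cat >> h.py <<'E'
def an(f,c,dz):
    s=load(f);S=pts(s);h=cv2.cvtColor(s['pixels'],cv2.COLOR_BGR2HSV);m=(h[...,0]>18)&(h[...,0]<34)&(h[...,1]>130)&(abs(S[...,0]-c[0])<.03)&(abs(S[...,1]-c[1])<.03)
    Z=S[...,2]-dz
    for nm,lo,hi in (('grip',.135,.165),('top',.167,.175),('body',.026,.046)):
        q=S[m&(Z>lo)&(Z<hi)]
        if len(q)>5:print(f,nm,len(q),np.percentile(q,[3,50,97],axis=0)[:,:2].round(4).tolist())
E
python3 - <<'E'
from h import *
go([.507,-.2153,.374],91)
snap('wrist','w12');an('w12',(.507,-.215),.056)
E
```

```text
t 22.25 p [ 0.5067 -0.2163  0.3734] rot [ 2.1982  2.2394 -0.0028] F [ 0.79 -1.01 -0.27] M [-0.31 -0.14  0.05] g 0.2777317703646291 q [ 0.922  0.174 -0.628  1.726  0.11   1.273  0.288]
yaw 91.06 tilt deg x,y [ 0.08 -0.22] shift [ 0.096  0.029 -0.056] turn [0.0013 0.0038 0.0011]
w12 grip 721 [[0.496, -0.2066], [0.5063, -0.2055], [0.5164, -0.2048]]
w12 top 785 [[0.496, -0.2283], [0.5062, -0.2237], [0.5168, -0.2059]]
w12 body 112 [[0.4909, -0.2163], [0.5083, -0.2011], [0.5223, -0.1983]]
```

Call:
{"api": "play_rows", "payload": {
  "targets": "0.1 0 0 0 0 0 -1;0.03 0 0 0 0 0 -1;0 0 0 0 0 0 -1"
}}

```text
time: 22.68
position: [0.5067, -0.2151, 0.3734]
tool_rot: [2.198, 2.239, -0.003]
ft_force: [0.7, -2.2, -0.6]
grip_width: 0.275
```

Run:
```python
from h import *
go([.507,-.2153,.374],91)
snap('wrist','w13');an('w13',(.507,-.215),.056)
```

```text
t 22.675 p [ 0.5067 -0.2151  0.3734] rot [ 2.1983  2.239  -0.0031] F [ 0.7  -2.24 -0.58] M [-0.32 -0.15 -0.02] g 0.2751406043801618 q [ 0.921  0.173 -0.628  1.727  0.11   1.273  0.286]
yaw 91.05 tilt deg x,y [ 0.08 -0.24] shift [-0.021  0.033 -0.057] turn [0.0013 0.0041 0.0009]
w13 grip 707 [[0.4959, -0.2057], [0.5058, -0.2044], [0.5163, -0.2039]]
w13 top 802 [[0.496, -0.227], [0.5065, -0.2222], [0.5167, -0.2045]]
w13 body 106 [[0.4903, -0.2175], [0.5062, -0.2024], [0.5228, -0.1995]]
```

Call:
{"api": "play_rows", "payload": {
  "targets": "0 0 0 0 0 0 -0.4;0 0 0 0 0 0 -0.35;0 0 0 0 0 0 -0.3;0 0 0 0 0 0 -0.1;0 0 0 0 0 0 0.3;0 0 0 0 0 0 0.3"
}}

```text
time: 23.48
position: [0.5068, -0.2139, 0.3733]
tool_rot: [2.198, 2.242, -0.001]
ft_force: [-0.7, 0.3, -0.0]
grip_width: 0.589
```

Run:
```python
from h import *
go([.507,-.2153,.374],91)
snap('wrist','w14');an('w14',(.507,-.215),.056)
```

```text
t 23.475 p [ 0.5068 -0.2139  0.3733] rot [ 2.1983e+00  2.2416e+00 -1.3000e-03] F [-0.71  0.31 -0.04] M [-0.1  -0.07  0.02] g 0.5888069745010486 q [ 0.92   0.173 -0.629  1.727  0.108  1.274  0.286]
yaw 91.12 tilt deg x,y [ 0.04 -0.11] shift [-0.142  0.016 -0.071] turn [0.0007 0.002  0.002 ]
w14 grip 691 [[0.4962, -0.2066], [0.5063, -0.2056], [0.516, -0.2048]]
w14 top 995 [[0.496, -0.2286], [0.5063, -0.2227], [0.5169, -0.2177]]
w14 body 117 [[0.4916, -0.2154], [0.5065, -0.2003], [0.5227, -0.1976]]
```

Call:
{"api": "play_rows", "payload": {
  "newtons": 3,
  "targets": "0 0 0 0 0 0 -0.2;0 0 0 0 0 0 -0.4;0 0 0 0 0 0 -0.5;0 0 0 0 0 0 -1;0 0 0 0 0 0 -1;0.1 0 0 0 0 0 -1;0.1 0 0 0 0 0 -1;0 0 0 0 0 0 -1;0 0 0 0 0 0 -1"
}}

```text
time: 24.65
position: [0.5067, -0.2126, 0.3733]
tool_rot: [2.198, 2.24, -0.003]
ft_force: [-0.1, -0.5, 0.2]
grip_width: 0.276
```

Run:
```python
from h import *
go([.507,-.2153,.374],91)
snap('wrist','w15');an('w15',(.507,-.215),.056)
```

```text
t 24.65 p [ 0.5067 -0.2126  0.3733] rot [ 2.1983  2.2398 -0.0025] F [-0.13 -0.54  0.24] M [-0.15 -0.15 -0.03] g 0.2758351441704665 q [ 0.919  0.171 -0.63   1.729  0.108  1.273  0.283]
yaw 91.07 tilt deg x,y [ 0.07 -0.19] shift [-0.274  0.027 -0.066] turn [0.0011 0.0034 0.0013]
w15 grip 649 [[0.4961, -0.2056], [0.5062, -0.2045], [0.5161, -0.204]]
w15 top 960 [[0.4958, -0.2268], [0.5062, -0.2213], [0.5168, -0.2166]]
w15 body 111 [[0.4915, -0.217], [0.5057, -0.202], [0.5225, -0.1994]]
```

Call:
{"api": "play_rows", "payload": {
  "targets": "0.08 0 0 0 0 0 -1;0.04 0 0 0 0 0 -1;0 0 0 0 0 0 -0.4;0 0 0 0 0 0 -0.35;0 0 0 0 0 0 -0.3;0 0 0 0 0 0 -0.1;0 0 0 0 0 0 0.3;0 0 0 0 0 0 0.9;0 0 0 0 0 0 1;0 0 0 0 0 0 1"
}}

```text
time: 25.95
position: [0.5067, -0.2105, 0.3732]
tool_rot: [2.198, 2.242, -0.001]
ft_force: [-0.8, 0.4, -0.2]
grip_width: 0.82
```

Run:
```python
from h import *
go([.507,-.2153,.374],91)
snap('wrist','w16');an('w16',(.507,-.215),.056)
```

```text
t 25.95 p [ 0.5067 -0.2105  0.3732] rot [ 2.1984e+00  2.2415e+00 -1.5000e-03] F [-0.76  0.4  -0.24] M [-0.03 -0.06 -0.02] g 0.8196978490871097 q [ 0.918  0.17  -0.632  1.731  0.107  1.273  0.281]
yaw 91.11 tilt deg x,y [ 0.04 -0.12] shift [-0.48   0.017 -0.075] turn [0.0007 0.0021 0.002 ]
w16 grip 496 [[0.4963, -0.206], [0.5063, -0.205], [0.516, -0.2044]]
w16 top 1245 [[0.4955, -0.2276], [0.5063, -0.2206], [0.5169, -0.2145]]
w16 body 128 [[0.491, -0.2169], [0.507, -0.2009], [0.5227, -0.1984]]
```

Call:
{"api": "play_rows", "payload": {
  "targets": "0 0 -0.5 0 0 0 1;0 0 -1.5 0 0 0 1;0 0 -2 0 0 0 1;0 0 -2 0 0 0 1;0 0 -2 0 0 0 1;0 0 -1 0 0 0 1;0 0 0 0 0 0 1"
}}

```text
time: 26.88
position: [0.5069, -0.2099, 0.4715]
tool_rot: [2.195, 2.239, 0.001]
ft_force: [0.1, -0.7, -0.1]
grip_width: 1.001
```

Call:
{"api": "play_rows", "payload": {
  "targets": "-3 0 -0.5 0 0 0 1;-4 0 0 0 0 0 1;-4 0 0 0 0 0 1;-4 0 0 0 0 0 1;-4 0 0 0 0 0 1;-2 0 0 0 0 0 1;0 0 0 0 0 0 1;0 0 0 0 0 0 1"
}}

```text
time: 27.88
position: [0.5124, -0.422, 0.4719]
tool_rot: [-2.19, -2.249, -0.001]
ft_force: [0.3, 0.0, -0.3]
grip_width: 0.997
```

Run:
```python
from h import *
st()
s=snap('scene','s17');snap('top','t17')
an('s17',(.507,-.215),.056);an('t17',(.507,-.215),.056)
cv2.imwrite('pics/s17c.png',cv2.resize(s['pixels'][130:250,310:470],None,fx=5,fy=5,interpolation=cv2.INTER_CUBIC))
```

```text
t 27.875 p [ 0.5124 -0.422   0.4719] rot [-2.1903e+00 -2.2485e+00 -1.2000e-03] F [ 0.31  0.02 -0.29] M [ 0.07 -0.08  0.03] g 0.9969545386452491 q [ 1.027  0.376 -0.521  1.289  0.182  1.526  0.554]
s17 grip 109 [[0.4928, -0.2215], [0.4978, -0.2066], [0.513, -0.2041]]
s17 top 41 [[0.4946, -0.2237], [0.5025, -0.2144], [0.5123, -0.2059]]
s17 body 69 [[0.4885, -0.2207], [0.4956, -0.2032], [0.5165, -0.1986]]
t17 grip 10 [[0.4968, -0.2262], [0.5123, -0.2041], [0.518, -0.2034]]
t17 top 107 [[0.4954, -0.2261], [0.5058, -0.2162], [0.5174, -0.2056]]
t17 body 15 [[0.4904, -0.2099], [0.4997, -0.2053], [0.5213, -0.1995]]
```

View pics/s17c.png

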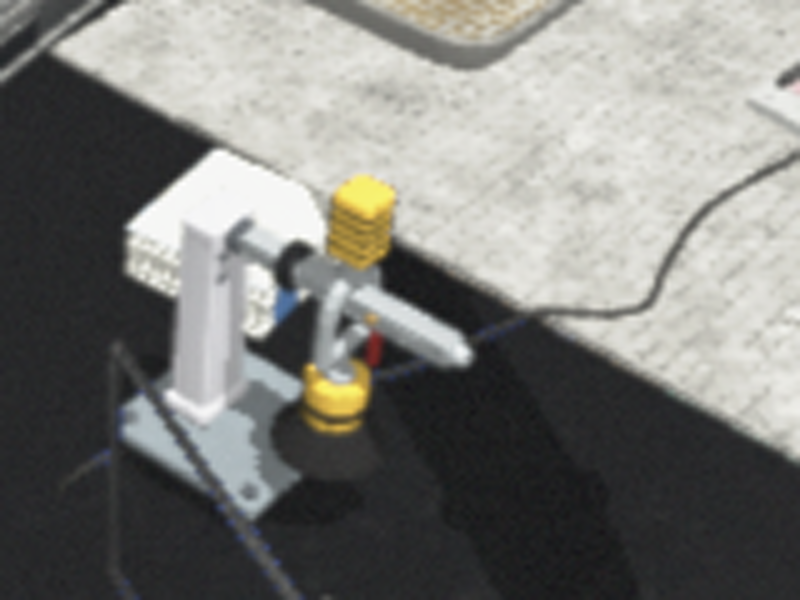

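```bash
python3 -c "
from h import *
print(ctrl.close_job())"
```

```text
the job is handed in; nothing more can be done
None
```

The lifter is hanging on the locking peg behind the shut red flap, and the job was handed in at about 28 s of the 59 s allowed.

- **Threading:** I pushed the eye along the peg with no noticeable contact force. The camera showed the flap lift and then hang straight down behind the eye.
- **Pull test:** Pulled back, the bar met the flap at about x = 0.496 m. I held the level pull for about 1.6 s, and the wrist force read 7.1 to 8.4 N. The wrist moment suggested about 8.5 to 9.5 N, so the two readings disagree a little, but both are under 14 N. The tool stayed within about 0.3° of upright, and the picture suggested the lifter tilted about 0.3° in the grip. A downward force of up to about 4.6 N also built up during the pull. I took it to be friction against the flap.
- **First release failed the straightness check:** The eye was about 1 mm off-centre, so the lifter hung about 4 to 5° off straight. I took the grip again with 3 N, straightened it in two rounds and let go.
- **Last checks:** The lifter looked still and about 1° off straight, roughly as finely as the cameras can measure. The flap was shut, the arm was clear, and I touched nothing else on the bench.

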